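# Tap a taper arbor into a drill chuck

### The arm

A 6-joint arm with a two-finger parallel gripper is mounted at the origin on the work surface. World frame = base frame: x ahead of the robot, y to its left, z up, the work surface at z = 0. Lengths are in m, angles in rad, forces in N, time in s.
With the tool pointing down it reaches from about 0.375 to 0.9 m from the base axis. Payload 3.1 kg.
Tool frame: the origin (TCP) lies at the very end of the fingers, on their centre line; the grasp point (between the pads) lies 19 mm behind it; x points along the fingers, z is the direction in which the jaws open and shut, and the axes are right-handed (so a half turn about x gives the same grasp; the last joint's range is limited). The gripper opens to 85 mm and grips with 20 to 120 N. Pads are 22 mm wide; open, the fingers measure 114 mm over their backs; the gripper's body (76 mm by 85 mm) begins 54 mm behind the grasp point. The pads swing forward as they close: fully open they stand 13 mm farther back than shut.
Start: joints at [1.085, 0.527, 1.433, -0, 1.181, -0.178], TCP at [0.189, 0.596, 0.231] pointing down, gripper open.
Joint ranges: [-3.08, 3.08], [-0.75, 2.2], [0.22, 2.44], [-1.43, 4.57], [0, 2.65], [-2.85, 2.85]. Speed limits (rad/s): [2.79, 2.79, 3.14, 3.14, 3.14, 3.14].

### API

Orientations are given as a unit quaternion [x, y, z, w].
In Python, from station import manip, viewer, job gives the robot as it stands.
- The arm moves only by the tool move_arm, never from a script. Its argument "deltas" is one flat list of numbers, 7 for each row, row after row: the finger opening in mm, from 0 to 85.4, then the shift along the tool's x, y, z in mm, then the turn, a rotation vector about the tool's x, y, z in degrees. In form: [jaw, tx, ty, tz, rx, ry, rz, jaw, tx, ty, tz, rx, ry, rz, ...]. A call has 1 to 10 rows; each row shifts and turns the commanded pose from where the row before left it, along the tool's axes as they then stand; what a row does not reach is not made up. A row lasts 1/10 s, in which the tool goes at most 50 mm and 8.59 degrees, less where a joint would pass 70% of its speed; a pose out of reach is approached as far as the arm can. A call is refused whole if a number of a shift passes 50 or a number of a turn 8.59, either way. A call with a gripper value outside its range is refused whole. The fingers move at their own pace and stop on an object; "force" is the grip in N (left out, the last holds). Time passes only in rows, so rows that do not move let the fingers close. It gives the time, the measured TCP pose, the force and the opening at its end, in the units of the state.
- manip.sense(): the state, without advancing time (a new reading comes with each control period).
- viewer.snapshot(name): name is "scene" or "top" or "wrist"; returns a dict with "image" (480x640x3 uint8, red, green, blue), "depth" (480x640 float32, m along the optical axis (not along the pixel's ray), 0 where there is no reading), "fovy" (degrees; the focal length in pixels is half the picture's height over the tangent of half this angle, whatever the lens; pixels are square), "cx", "cy" (the principal point, pixels), "R" (3x3) and "t" (3): a world point X has camera coordinates R X + t. Camera axes: x right, y down, z forward; pixel columns grow to the right and rows downward; lengths in m; the calibration is good to about 2 mm. A picture is of the moment at which its call begins.
- job.sign_off(): hands the job in, once; it reports no verdict.
The state is a dict: "t": time; "q": joint angles; "qd": joint speeds; "tau": joint torques, N m; "tcp_pos": TCP position; "tool_rot": TCP orientation; "force": force on the tool from outside, world axes, zero at the start; "ft_torque": the same for the moment, N m; "finger_gap": opening from 0.0 (shut) to 1.0 (fully open).
Only numpy, scipy, OpenCV 4.12 (cv2) and the standard library are available. Lean on these libraries where they do the work, as an engineer would, in place of code of your own. Each camera call takes 0.05 s, during which the arm holds its last target.

### The job

Fit the steel arbor to the drill chuck: set its short tapered end down into the chuck's socket and let go, then tap it home with the end of the brass bar, light blows only, until its taper alone grips the chuck. Stand the brass bar back upright on the bench, then lift the chuck by the arbor only and stand it, nose down and upright, in the round well of the wooden block, leaving the tray, the chuck key and the core drill where they are.

Things in the scene. Friction and masses are not known exactly. Their poses are not given: they have to be found in the camera images.
- arbor: Bright steel drill-chuck arbor, 119 mm long, 0.21 kg, at first upright in the block's deep hole, collar resting on the block's top. Origin: centre of its small lower end; z runs up its axis. Going up: fitting taper 0 to 36 mm (15.4 to 18.4 mm diameter, 1:12, nose rounded), collar 36 to 41 mm (26 mm diameter), round shank 41 to 105 mm (17 mm diameter), flat tang 105 to 119 mm (6 by 13 mm).
- arbor_shank (a point): Middle of the arbor's shank, on its axis, 78 mm above its small end: the place to grip.
- arbor_top (a point): Top face of the tang, on the axis, 119 mm above the small end: the place to strike. Merely set in (3 or 4 N), the taper does not hold the chuck; a light blow or push with the bar of 12 to 18 N along the axis wedges it 1 to 3 mm deeper so that it does. More than 22 N bruises the taper and is not allowed.
- chuck: Steel drill chuck, loose, standing on its nose on the bench: 70 mm tall, 46 mm in diameter (nose, the lowest 14 mm, 38 mm), about 0.7 kg. Origin: centre of the nose's underside; z up its axis.
- chuck_mouth (a point): Centre of the mouth of the chuck's tapered socket, in its top face, 70 mm above its origin: blind bore, 18 mm wide at the mouth, 1:12. Set in lightly, the arbor's collar stands about 11 mm above the chuck, tapped home about 9 mm. Both differ by up to 4.5 mm either way from one worn chuck to the next, which cannot be seen, only felt.
- bar: Plain round brass knocking bar, 32 mm in diameter, 100 mm tall, 0.65 kg, loose, standing upright on the bench. Origin: centre of its lower end face, which is the face to strike with; z up its axis.
- bar_top (a point): Centre of the brass bar's upper end face, 100 mm above its origin.
- block: Hardwood tool block, fixed, 100 mm (x) by 220 mm (y) by 40 mm high; origin: centre of its underside; its own y runs along its length. Hole of 21 mm diameter, 38 mm deep, at y = +55 mm, where the arbor stands at first; round well at y = -45 mm.
- block_well (a point): Centre of the floor of the block's round well: 45 mm in diameter, 12 mm deep, floor 28 mm above the bench, for the nose of the chuck.
- core_drill: Bystander: diamond core drill standing on its cutting rim, 26 mm in diameter, 80 mm tall. Origin: centre of its underside.
- chuck_key: Bystander: T-shaped chuck key lying on the bench, about 75 by 62 mm, 15 mm high. Origin: under its middle.
- tray: Bystander: shallow aluminium tray, 160 by 120 by 34 mm, with four coloured glass bars. Origin: centre of its underside.

How it is judged:
By the outcome, as a careful person would: the job done as asked, in the order asked, and still so for the second after the job is handed in, with the robot touching nothing.
It also fails if it takes over 72 s, if anything falls off the work surface, if the arm or the gripper's body presses on something with over 40 N, if the wrist force passes 120 N, or if a joint passes its speed limit or range.

## Working session

There is one attempt and no reset: what is moved stays moved. The work goes in short steps, Python scripts to look and compute and a tool call to move; the robot and the scene stay as the last step left them, time stands still between calls to the robot, and variables do not carry over. Pictures are saved under pics/ and viewed, and the job is handed in when it is done.

Besides the shell and the picture viewer there is one more tool, called after "Call:" in YAML: its name, and indented under it one key for each argument. move_arm: Moves the arm, as the interface text tells. Its arguments: {"type":"object","properties":{"deltas":{"type":"array"},"force":{"type":"number"}},"required":["deltas"]}

```bash
mkdir -p pics; ls
python3 - <<'E'
from station import manip, viewer
import cv2,numpy as np
print(manip.sense())
for n in ["scene","top","wrist"]:
    s=viewer.snapshot(n)
    cv2.imwrite(f"pics/{n}0.png",s["image"][:,:,::-1]); np.savez(f"pics/{n}0.npz",**s)
    print(n,s["fovy"],s["cx"],s["cy"],s["R"].round(3).tolist(),s["t"].round(3).tolist())
E
```

```text
pics
{'t': 0.0, 'q': array([ 1.08446492e+00,  5.28467212e-01,  1.43386488e+00, -3.87042291e-05,
        1.18137327e+00, -1.78477574e-01]), 'qd': array([ 0.0018623 , -0.00178815,  0.00060542,  0.00020412,  0.00073161,
        0.00039976]), 'tau': array([ 2.27693145e-04, -4.42353559e+01, -1.78023541e+01, -2.01222524e-04,
        8.51105258e-03, -7.64421806e-07]), 'tcp_pos': array([0.18902495, 0.59500637, 0.23034486]), 'tool_rot': array([-0.41777068,  0.57141089,  0.4170941 ,  0.57007874]), 'force': array([-0.10977019,  0.64262454,  0.30521978]), 'ft_torque': array([-0.035507  ,  0.00098932,  0.00374107]), 'finger_gap': 0.9967251240602494}
scene 53.96638948375831 322.55463363958546 241.49870899616533 [[-0.812, 0.584, -0.009], [0.439, 0.6, -0.668], [-0.385, -0.546, -0.744]] [0.5, -0.169, 1.225]
top 46.69138357486622 327.19738360246333 234.1807331180812 [[-0.026, -0.999, 0.024], [-0.999, 0.025, -0.037], [0.037, -0.025, -0.999]] [-0.034, 0.577, 1.149]
wrist 59.878216289502326 315.27586011661305 234.63882177868868 [[0.304, 0.953, -0.002], [0.9, -0.286, 0.328], [0.312, -0.102, -0.945]] [-0.624, -0.042, 0.382]
```

View pics/scene0.png

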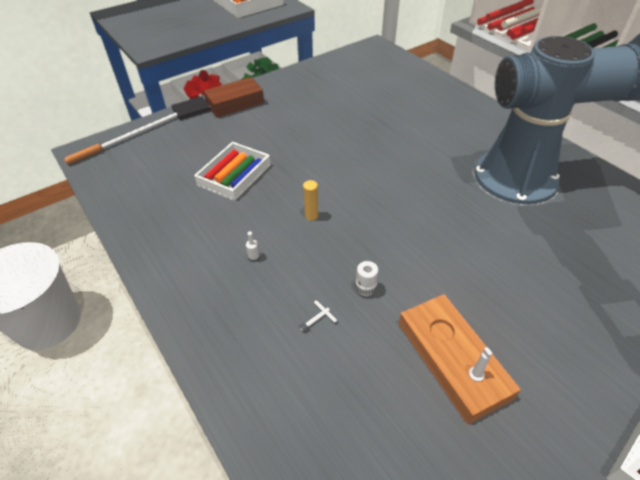

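View pics/top0.png

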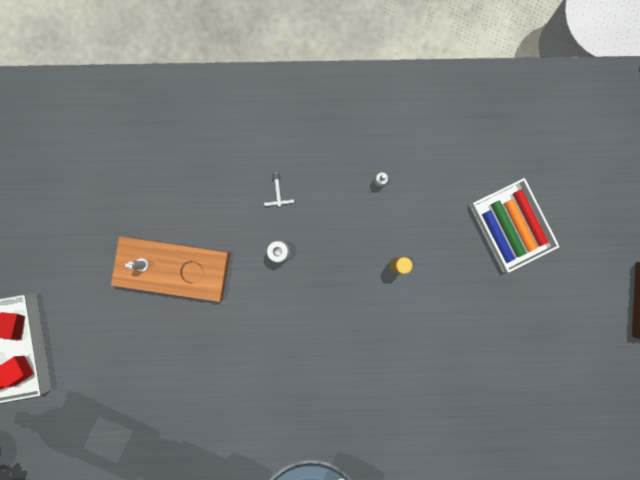

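View pics/wrist0.png

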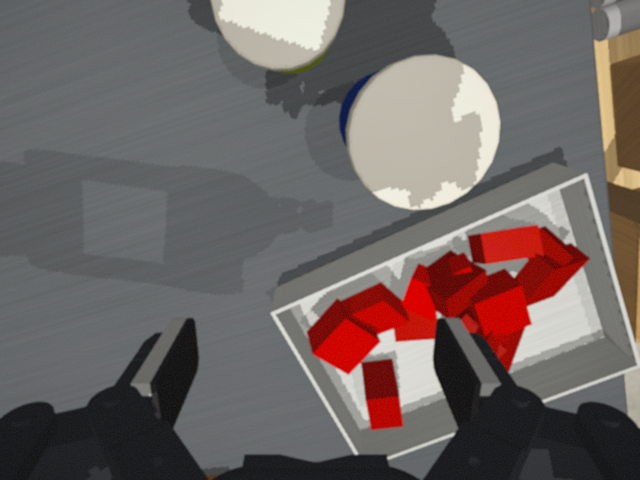

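The scene view shows the arbor in the block at (480,365), chuck (367,275), bar (311,200), core drill (252,247), key (320,315) and tray (233,170). In the top view: arbor (138,265), well (192,271), chuck (277,251), bar (403,265).

```bash
cat > h.py <<'E'
import numpy as np,cv2
from scipy.spatial.transform import Rotation as Ro
def f(s): return 240/np.tan(np.radians(float(s["fovy"]))/2)
def ray(s,u,v,z):
    d=s["R"].T@np.array([(u-s["cx"])/f(s),(v-s["cy"])/f(s),1.]); c=-s["R"].T@s["t"]
    return c+d*(z-c[2])/d[2]
def proj(s,X):
    p=s["R"]@np.array(X)+s["t"]; return np.array([s["cx"]+f(s)*p[0]/p[2],s["cy"]+f(s)*p[1]/p[2]])
def cloud(s):
    D=s["depth"];v,u=np.mgrid[:480,:640];P=np.stack([(u-s["cx"])/f(s)*D,(v-s["cy"])/f(s)*D,D],-1)
    return (P-s["t"])@s["R"]
def blobs(m,amin=20):
    n,l,st,c=cv2.connectedComponentsWithStats(m.astype(np.uint8))
    return [(i,st[i].tolist(),c[i].round(1).tolist()) for i in range(1,n) if st[i,4]>=amin],l
E
python3 - <<'E'
from h import *
s=dict(np.load("pics/top0.npz")); P=cloud(s)
print(P[300,300],P[300,450])
z=P[...,2]; roi=np.zeros((480,640),bool); roi[150:320,100:430]=1
b,l=blobs((z>0.02)&roi)
for i,st,c in b:
    m=l==i; Q=P[m]; zt=np.percentile(Q[:,2],95); T=Q[Q[:,2]>zt-.008]
    print(st,c,"ztop",zt.round(4),"top bbox mid",((T.min(0)+T.max(0))/2).round(4),"mean",T.mean(0).round(4),"ext",(T.max(0)-T.min(0)).round(3))
# bar by colour
hsv=cv2.cvtColor(s["image"],cv2.COLOR_RGB2HSV)
for nm,lo,hi in [("bar",(18,100,80),(30,255,255)),("block",(5,90,60),(17,255,255))]:
    b,l=blobs((cv2.inRange(hsv,lo,hi)>0)&roi)
    print(nm,b)
    if nm=="block":
        i=max(b,key=lambda t:t[1][4])[0]; cn=cv2.findContours((l==i).astype(np.uint8),0,2)[0][0]
        r=cv2.minAreaRect(cn); print(r); bx=cv2.boxPoints(r)
        for p in bx: print(p,ray(s,*p,0.04).round(4))
c=cv2.resize(s["image"][150:320,100:430],None,fx=2.4,fy=2.4,interpolation=cv2.INTER_CUBIC);cv2.imwrite("pics/crop0.png",c[:,:,::-1])
E
```

```text
[4.40159742e-01 1.11859088e-02 5.75712887e-05] [ 0.43150019 -0.30449761  0.00122242]
[375, 173, 14, 14, 146] [381.2, 179.1] ztop 0.0801 top bbox mid [ 0.612  -0.0935  0.6223] mean [ 0.6793 -0.1563  0.1264] ext [0.156 0.147 1.097]
[111, 237, 118, 65, 5541] [169.8, 268.8] ztop 0.0443 top bbox mid [0.513  0.1847 0.6035] mean [0.5141 0.2732 0.0472] ext [0.134 0.41  1.134]
[267, 241, 24, 22, 416] [278.3, 251.5] ztop 0.0729 top bbox mid [0.5425 0.0516 0.0699] mean [0.5427 0.0517 0.0694] ext [0.042 0.042 0.01 ]
[391, 257, 22, 17, 298] [401.5, 265.1] ztop 0.1029 top bbox mid [ 0.514  -0.1151  0.6328] mean [ 0.5093 -0.192   0.1094] ext [0.04  0.19  1.076]
bar [(1, [390, 257, 23, 17, 306], [401.1, 264.7])]
block [(1, [111, 236, 119, 66, 5423], [171.2, 268.8])]
((169.9119873046875, 268.5868225097656), (112.54095458984375, 50.53464889526367), 8.530765533447266)
[110.5159 285.2274] [0.4835 0.3897 0.04  ]
[118.01224 235.25186] [0.5836 0.3736 0.04  ]
[229.30807 251.94626] [0.5442 0.1507 0.04  ]
[221.81174 301.92178] [0.4439 0.1677 0.04  ]
```

View pics/crop0.png

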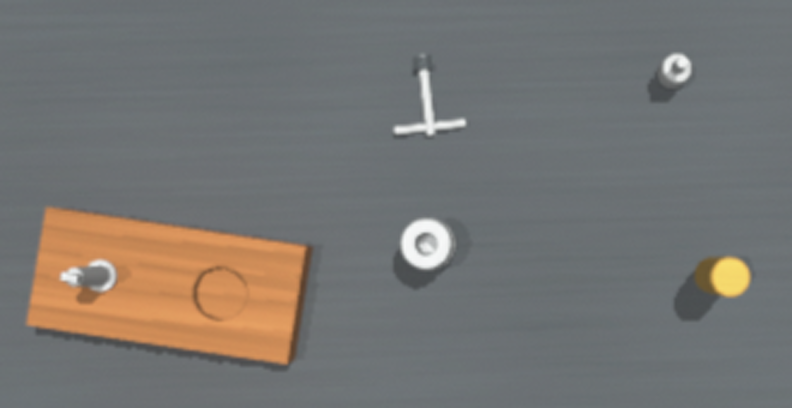

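```bash
cat >> h.py <<'E'
def toolM(st): return Ro.from_quat(st["tool_rot"]).as_matrix()
def delta(st,pos):
    "mm in tool axes from the measured pose"
    return (toolM(st).T@(np.array(pos)-st["tcp_pos"])*1000).round(1)
E
python3 - <<'E'
from h import *
from station import manip
st=manip.sense(); M=toolM(st); print(M.round(3))
s=dict(np.load("pics/wrist0.npz")); c=-s["R"].T@s["t"]; print("cam in tool mm",(M.T@(c-st["tcp_pos"])*1000).round(1)); print("camaxes in tool\n",(s["R"]@M).round(3))
# circles
t=dict(np.load("pics/top0.npz"))
print("well",ray(t,192.1,272.5,.04),"chuck",ray(t,277.8,251.4,.07),"bar",ray(t,404,265.3,.1))
yaw=np.array([.176,.985]); ctr=np.array([.5138,.2704]); print(ctr+.055*yaw,ctr-.045*yaw)
print("to arbor cruise",delta(st,[.5235,.3246,.26]))
E
```

```text
[[-0.001 -0.953  0.303]
 [-0.001  0.303  0.953]
 [-1.     0.    -0.002]]
cam in tool mm [-1.423e+02  8.540e+01 -1.000e-01]
camaxes in tool
 [[ 0.001 -0.001  1.   ]
 [-0.328 -0.945 -0.001]
 [ 0.945 -0.328 -0.001]]
well [0.50467244 0.22630002 0.04      ] chuck [0.54256641 0.05080471 0.07      ] bar [ 0.50929324 -0.1935284   0.1       ]
[0.52348  0.324575] [0.50588  0.226075]
to arbor cruise [ -29.3 -400.7 -156.6]
```

Call:
move_arm:
  deltas: [85, -5, -40, -15, 0, 0, 0, 85, -5, -40, -16, 0, 0, 0, 85, -5, -40, -16, 0, 0, 0, 85, -5, -40, -16, 0, 0, 0, 85, -5, -40, -16, 0, 0, 0, 85, -4, -40, -16, 0, 0, 0, 85, 0, -40, -16, 0, 0, 0, 85, 0, -40, -16, 0, 0, 0, 85, 0, -40, -16, 0, 0, 0, 85, 0, -40, -14, 0, 0, 0]

```text
t: 1.15
tcp_pos: [0.5238, 0.3233, 0.26]
tool_rot: [-0.417, 0.571, 0.417, 0.571]
force: [-0.3, 0.6, -0.1]
finger_gap: 1.002
```

```bash
cat > snap.py <<'E'
import sys
from h import *
from station import manip, viewer
st=manip.sense(); print(round(st["t"],2),st["tcp_pos"].round(4),st["force"].round(2),st["finger_gap"].round(3)); 
for a in sys.argv[1:]:
    n=a.split("_")[0]; s=viewer.snapshot(n); np.savez(f"pics/{a}.npz",**s); cv2.imwrite(f"pics/{a}.png",s["image"][:,:,::-1])
E
python3 snap.py wrist_1
```

```text
Traceback (most recent call last):
  File "snap.py", line 4, in <module>
    st=manip.sense(); print(round(st["t"],2),st["tcp_pos"].round(4),st["force"].round(2),st["finger_gap"].round(3));
                                                                                         ^^^^^^^^^^^^^^^^^^^^^^
AttributeError: 'float' object has no attribute 'round'
```

```bash
sed -i 's/st\["finger_gap"\].round(3)/round(st["finger_gap"],3)/' snap.py; python3 snap.py wrist_1
```

```text
1.15 [0.5238 0.3233 0.26  ] [-0.32  0.63 -0.13] 1.002
```

View pics/wrist_1.png

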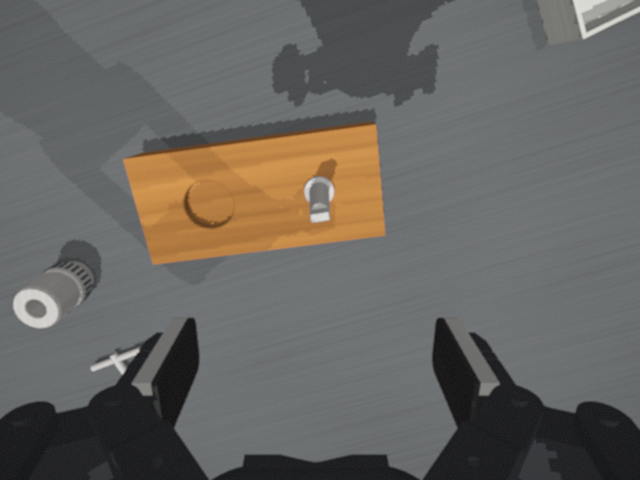

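Shows the tang top at about (320,217), collar (319,191), well (209,203), and chuck mouth (37,309).

Run:
```python
from h import *
s=dict(np.load("pics/wrist_1.npz"))
print("tangtop",ray(s,320,217.5,.123).round(4),"collar",ray(s,319,191.5,.045).round(4),"well",ray(s,209,203,.04).round(4),"mouth",ray(s,37,309,.07).round(4))
hsv=cv2.cvtColor(s["image"],cv2.COLOR_RGB2HSV)
b,l=blobs(cv2.inRange(hsv,(5,90,60),(17,255,255))>0,2000); print(b)
i=b[0][0]; cn=max(cv2.findContours((l==i).astype(np.uint8),0,2)[0],key=cv2.contourArea)
ap=cv2.approxPolyDP(cn,8,True)[:,0]
for p in ap: print(p,ray(s,*p,.04).round(4))
c=cv2.resize(s["image"][110:280,110:400],None,fx=2.7,fy=2.7,interpolation=cv2.INTER_CUBIC);cv2.imwrite("pics/crop1.png",c[:,:,::-1])
```

```text
tangtop [0.5237 0.3265 0.123 ] collar [0.5234 0.3264 0.045 ] well [0.5046 0.2289 0.04  ] mouth [0.5437 0.0534 0.07  ]
[(1, [123, 122, 262, 143, 26874], [256.6, 192.7])]
[375 124] [0.4835 0.3886 0.04  ]
[123 159] [0.4455 0.1729 0.04  ]
[152 263] [0.5424 0.1552 0.04  ]
[384 235] [0.5818 0.3708 0.04  ]
```

View pics/crop1.png

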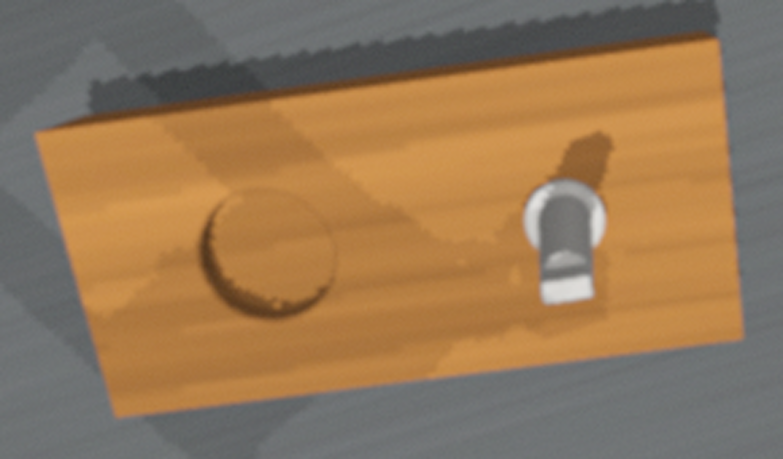

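Call:
move_arm:
  deltas: [85, 40, 1, 2, 0, 0, 0, 85, 45, 0, 0, 0, 0, 0, 85, 45, 0, 0, 0, 0, 0, 85, 40, 0, 0, 0, 0, 0, 85, 26, 0, 0, 0, 0, 0, 85, 0, 0, 0, 0, 0, 0, 5, 0, 0, 0, 0, 0, 0, 5, 0, 0, 0, 0, 0, 0, 5, 0, 0, 0, 0, 0, 0, 5, 0, 0, 0, 0, 0, 0]
  force: 60

```text
t: 2.2
tcp_pos: [0.5235, 0.3275, 0.066]
tool_rot: [-0.418, 0.57, 0.417, 0.572]
force: [0.3, -0.5, 0.6]
finger_gap: 0.323
```

Call:
move_arm:
  deltas: [5, 0, 0, 0, 0, 0, 0, 5, 0, 0, 0, 0, 0, 0, 5, 0, 0, 0, 0, 0, 0]

```text
t: 2.5
tcp_pos: [0.5232, 0.3272, 0.0657]
tool_rot: [-0.418, 0.57, 0.417, 0.571]
force: [-0.4, -1.6, 6.7]
finger_gap: 0.175
```

```bash
python3 snap.py wrist_2
```

```text
2.5 [0.5232 0.3272 0.0657] [-0.38 -1.58  6.69] 0.175
```

View pics/wrist_2.png

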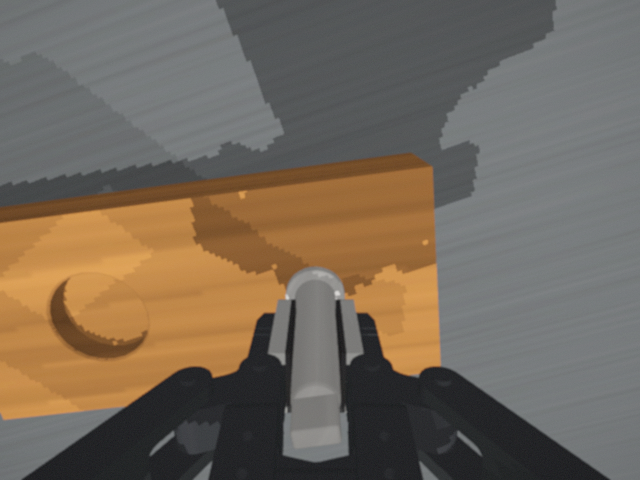

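Call:
move_arm:
  deltas: [5, -5, 0, 0, 0, 0, 0, 5, -15, 0, 0, 0, 0, 0, 5, -30, 0, 0, 0, 0, 0, 5, -35, 0, 0, 0, 0, 0, 5, -30, -10, -25, 0, 0, 0, 5, -10, -15, -37, 0, 0, 0, 5, 0, -15, -37, 0, 0, 0, 5, 0, -15, -37, 0, 0, 0, 5, 0, -15, -37, 0, 0, 0, 5, 0, -15, -37, 0, 0, 0]

```text
t: 3.55
tcp_pos: [0.5397, 0.0997, 0.1901]
tool_rot: [-0.418, 0.571, 0.417, 0.571]
force: [0.7, -0.3, -2.3]
finger_gap: 0.178
```

Call:
move_arm:
  deltas: [5, 0, -12, -32, 0, 0, 0, 5, 0, -6, -13, 0, 0, 0, 5, 0, 0, 0, 0, 0, 0, 5, 0, 0, 0, 0, 0, 0]

```text
t: 3.95
tcp_pos: [0.5433, 0.0536, 0.1895]
tool_rot: [-0.417, 0.571, 0.418, 0.571]
force: [-0.4, -0.1, -2.0]
finger_gap: 0.177
```

```bash
python3 snap.py wrist_3 scene_3 top_3
```

```text
3.95 [0.5433 0.0536 0.1895] [-0.44 -0.1  -2.04] 0.177
```

View pics/wrist_3.png

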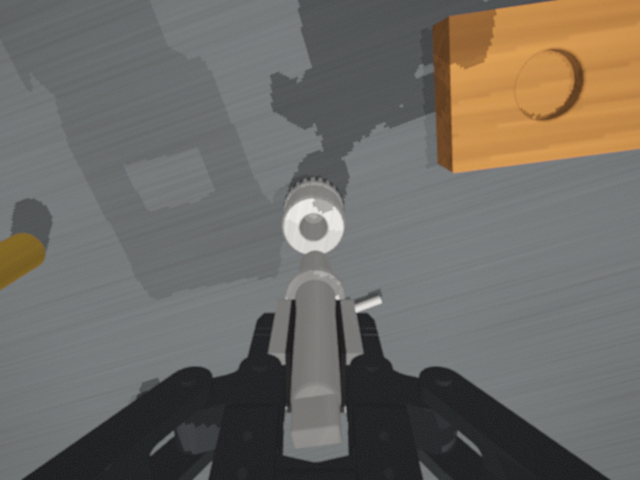

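View pics/scene_3.png

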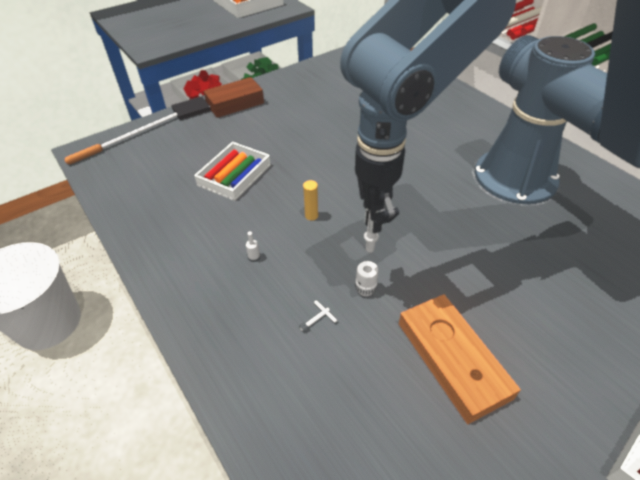

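Run:
```python
from h import *
s=dict(np.load("pics/wrist_3.npz"))
T=np.array([.5433,.0536,.1895]); tip=T[2]-.0617
for h in [0,.041,.119]: print(h,proj(s,[T[0],T[1],tip+h]).round(1))
c=cv2.resize(s["image"][170:460,230:400],None,fx=2,fy=2,interpolation=cv2.INTER_CUBIC);cv2.imwrite("pics/crop3.png",c[:,:,::-1])
c=cv2.resize(s["image"][170:320,260:370],None,fx=5,fy=4,interpolation=cv2.INTER_CUBIC);cv2.imwrite("pics/crop3b.png",c[:,:,::-1])
g=cv2.cvtColor(s["image"],cv2.COLOR_RGB2GRAY)
print(g[227,275:360]); print(g[283,275:360]); print(g[262,290:340]);print(g[437,280:350])
for u in (314,316,318): print(u,g[175:290,u])
```

```text
0 [315.7 260.4]
0.041 [315.8 296.7]
0.119 [316.2 437.1]
[109 109 109 109 109 113 119 142 174 201 214 217 216 213 211 212 213 213
 213 216 217 218 211 190 153 121 115 116 120 123 122 120 122 124 123 124
 125 124 125 124 124 124 123 125 124 124 124 120 119 118 117 124 154 190
 218 227 229 230 231 229 229 230 230 229 229 231 230 222 193 155 129 121
 124 120 123 123 121 122 121 122 121 122 124 124 124]
[123 125 125 125 124 123 123 122 121 121 121 121 120 123 130 140 149 150
 151 149 148 146 145 146 146 145 140 133 128 124 118 118 118 121 119 123
 122 120 123 124 123 125 124 125 125 123 124 124 121 122 123 128 132 137
 142 143 146 146 147 148 148 155 164 166 160 146 129 124 125 124 126 125
 125 125 125 125 123 123 123 123 123 124 121 123 125]
[119 118 118 117 119 118 119 120 122 119 115 114 114 114 113 117 115 118
 117 117 119 118 119 121 121 120 122 122 122 123 121 121 120 119 116 115
 116 116 117 118 117 122 122 121 121 121 121 124 122 121]
[ 37  35  46  84 115 122 120 122 118 119 121 127 132 137 141 140 142 141
 141 141 141 141 141 141 141 140 141 141 141 140 139 139 140 139 139 140
 1
[... 852 characters left out ...]
 124 126 126 123 123 129 156 190 208 214 213 213 214
 214 215 205 174 132 123 119 123 123 123 123 122 124 123 125 122 122 121
 122 122 122 121 130 145 161 168 165 155 149 147 148 146 139 130 125 125
 125 125 127 126 126 126 126]
318 [ 80  69  74  89  95 106 117 133 147 151 141 130 127 126 126 126 127 128
 128 129 131 135 140 151 163 169 171 170 171 169 170 169 170 175 183 189
 203 216 208 177 151 147 150 148 148 147 144 135 126 124 125 125 125 124
 126 123 124 125 125 126 126 124 123 126 144 176 203 214 216 215 215 216
 215 216 211 187 147 125 120 121 122 121 121 121 122 122 120 122 122 123
 121 121 124 126 128 144 160 169 165 158 151 150 150 148 144 132 126 126
 125 125 125 125 125 126 125]
```

View pics/crop3b.png

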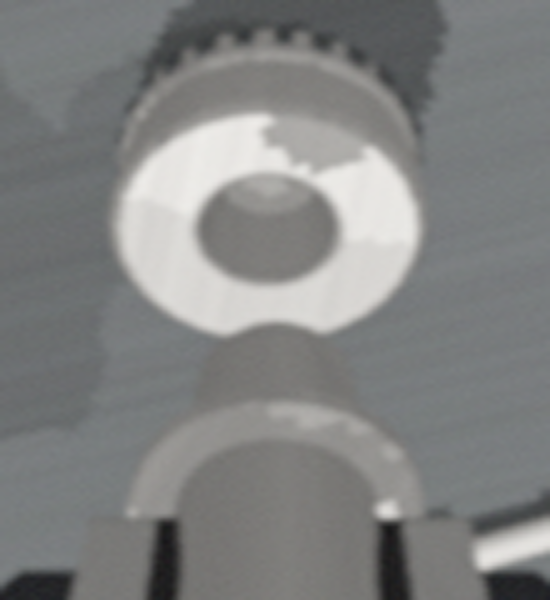

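View pics/crop3.png

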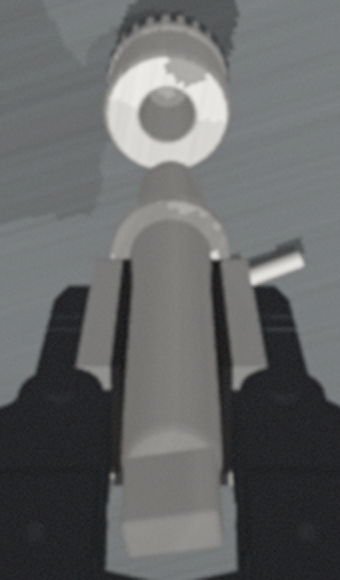

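Run:
```python
from h import *
s=dict(np.load("pics/wrist_3.npz"))
T=np.array([.5433,.0536,.1895]); tip=T[2]-.0617
print("mouth",ray(s,313.4,226.5,.07).round(4))
a=np.linspace(0,2*np.pi,73)
for nm,c,z,r in [("mouth",ray(s,313.4,226.5,.07),.07,.009),("face",ray(s,313.4,226.5,.07),.07,.023),("tip",T,tip,.0077),("tip2",T,tip+.002,.0077),("collartop",T,tip+.041,.013),("tang",T,tip+.119,.0065)]:
    p=np.array([proj(s,[c[0]+r*np.cos(t),c[1]+r*np.sin(t),z]) for t in a]); print(nm,p.min(0).round(1),p.max(0).round(1))
```

```text
mouth [0.5428 0.0523 0.07  ]
mouth [299.8 213.4] [327.  239.3]
face [278.6 192.5] [348.2 258.7]
tip [301.2 246.9] [330.2 273.7]
tip2 [301.  248.2] [330.3 275.3]
collartop [286.1 269.4] [345.5 322.7]
tang [291.3 417.1] [341.2 456.3]
```

Call:
move_arm:
  deltas: [5, 15, 0, -1.4, 0, 0, 0, 5, 20, 0, 0, 0, 0, 0, 5, 10, 0, 0, 0, 0, 0, 5, 4, 0, 0, 0, 0, 0, 5, 0, 0, 0, 0, 0, 0, 5, 0, 0, 0, 0, 0, 0]

```text
t: 4.7
tcp_pos: [0.5436, 0.0517, 0.1408]
tool_rot: [-0.418, 0.57, 0.417, 0.571]
force: [0.5, -0.4, -1.9]
finger_gap: 0.173
```

```bash
python3 snap.py wrist_4 scene_4
python3 - <<'E'
from h import *
s=dict(np.load("pics/wrist_4.npz"));c=cv2.resize(s["image"][190:300,250:380],None,fx=5,fy=5,interpolation=cv2.INTER_CUBIC);cv2.imwrite("pics/crop4.png",c[:,:,::-1])
s=dict(np.load("pics/scene_4.npz"));c=cv2.resize(s["image"][200:310,310:430],None,fx=5,fy=5,interpolation=cv2.INTER_CUBIC);cv2.imwrite("pics/crop4s.png",c[:,:,::-1])
E
```

```text
4.7 [0.5436 0.0517 0.1408] [ 0.54 -0.36 -1.91] 0.173
```

View pics/crop4.png

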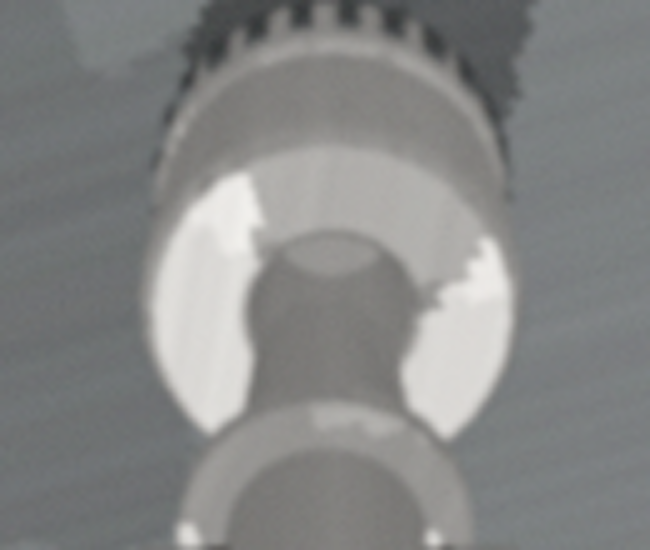

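View pics/crop4s.png

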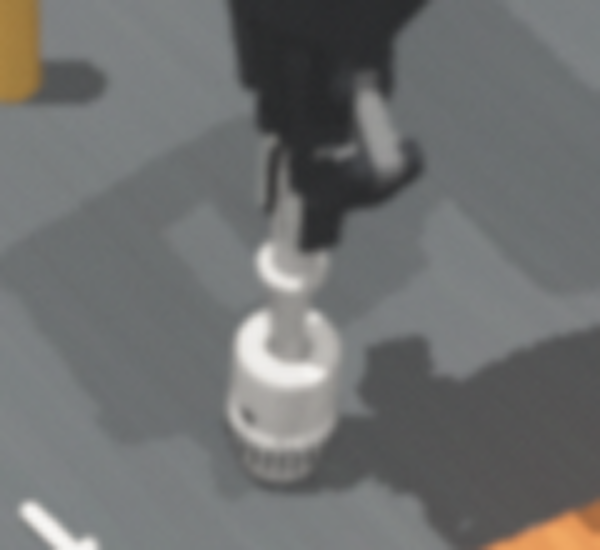

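Run:
```python
from h import *
from station import manip
st=manip.sense();T=st["tcp_pos"]
s=dict(np.load("pics/wrist_4.npz"));a=np.linspace(0,2*np.pi,73)
for x in (.5418,.5428,.5438):
    c=[x,.0523];p=np.array([proj(s,[c[0]+.009*np.cos(t),c[1]+.009*np.sin(t),.07]) for t in a]);print(x,(p.min(0)-[250,190])*5,(p.max(0)-[250,190])*5)
    p=np.array([proj(s,[c[0]+.0201*np.cos(t),c[1]+.0201*np.sin(t),.07]) for t in a]);print("  face",(p.min(0)-[250,190])*5,(p.max(0)-[250,190])*5)
p=np.array([proj(s,[T[0]+.013*np.cos(t),T[1]+.013*np.sin(t),T[2]-.0617+.041]) for t in a]);print("collar",(p.min(0)-[250,190])*5,(p.max(0)-[250,190])*5)
```

```text
0.5418 [246.44412583 225.9406985 ] [410.3039075 378.5382966]
  face [145.27408744 127.78205627] [511.48302998 468.81138058]
0.5428 [249.31352885 234.22664524] [412.94900083 386.40636041]
  face [148.28405916 136.34251301] [513.99134428 476.43731798]
0.5438 [252.17507812 242.48962797] [415.58685368 394.25317429]
  face [151.2857871  144.87885591] [516.49278733 484.04297817]
collar [177.54411784 399.62753056] [475.36227715 666.0016227 ]
```

Call:
move_arm:
  deltas: [5, 2, 0.8, 0.5, 0, 0, 0, 5, 4, 0, 0, 0, 0, 0, 5, 4, 0, 0, 0, 0, 0, 5, 2, 0, 0, 0, 0, 0]

```text
t: 5.2
tcp_pos: [0.5422, 0.0522, 0.1278]
tool_rot: [-0.417, 0.571, 0.418, 0.571]
force: [0.3, -0.5, -1.3]
finger_gap: 0.176
```

Call:
move_arm:
  deltas: [5, 4, 0, 0, 0, 0, 0, 5, 3, 0, 0, 0, 0, 0, 5, 0, 0, 0, 0, 0, 0]

```text
t: 5.5
tcp_pos: [0.5425, 0.0523, 0.1208]
tool_rot: [-0.417, 0.571, 0.418, 0.571]
force: [-0.6, 0.3, -1.7]
finger_gap: 0.175
```

Call:
move_arm:
  deltas: [5, 3, 0, 0, 0, 0, 0, 5, 3, 0, 0, 0, 0, 0, 5, 1, 0, 0, 0, 0, 0, 5, 0, 0, 0, 0, 0, 0]

```text
t: 5.9
tcp_pos: [0.5426, 0.0523, 0.1142]
tool_rot: [-0.417, 0.571, 0.417, 0.571]
force: [0.6, 1.6, -2.2]
finger_gap: 0.18
```

Call:
move_arm:
  deltas: [5, 1, 0, 0, 0, 0, 0, 5, 0.5, 0, 0, 0, 0, 0, 5, 0, 0, 0, 0, 0, 0]

```text
t: 6.2
tcp_pos: [0.5425, 0.0522, 0.1128]
tool_rot: [-0.417, 0.571, 0.417, 0.571]
force: [-0.2, 1.1, -2.7]
finger_gap: 0.177
```

Call:
move_arm:
  deltas: [5, 0.5, 0, 0.3, 0, 0, 0, 5, 0.5, 0, 0, 0, 0, 0, 5, 0, 0, 0, 0, 0, 0]

```text
t: 6.5
tcp_pos: [0.5426, 0.0525, 0.1118]
tool_rot: [-0.418, 0.571, 0.417, 0.571]
force: [2.2, 0.7, -2.9]
finger_gap: 0.171
```

Call:
move_arm:
  deltas: [5, 0.5, 0, 0, 0, 0, 0, 5, 0.5, 0, 0, 0, 0, 0, 5, 0, 0, 0, 0, 0, 0]

```text
t: 6.8
tcp_pos: [0.5426, 0.0525, 0.1108]
tool_rot: [-0.417, 0.571, 0.417, 0.571]
force: [0.3, 1.5, -2.5]
finger_gap: 0.171
```

Call:
move_arm:
  deltas: [5, 0.5, 0, 0, 0, 0, 0, 5, 0.5, 0, 0, 0, 0, 0, 5, 0, 0, 0, 0, 0, 0]

```text
t: 7.1
tcp_pos: [0.5427, 0.0525, 0.11]
tool_rot: [-0.417, 0.571, 0.417, 0.571]
force: [0.9, 1.3, -0.5]
finger_gap: 0.179
```

Call:
move_arm:
  deltas: [5, 0.5, 0, 0, 0, 0, 0, 5, 0, 0, 0, 0, 0, 0]

```text
t: 7.3
tcp_pos: [0.5428, 0.0525, 0.1095]
tool_rot: [-0.418, 0.571, 0.417, 0.571]
force: [0.7, 2.0, 1.3]
finger_gap: 0.184
```

Call:
move_arm:
  deltas: [5, 0.5, 0, 0, 0, 0, 0, 5, 0, 0, 0, 0, 0, 0]

```text
t: 7.5
tcp_pos: [0.5428, 0.0525, 0.1091]
tool_rot: [-0.418, 0.571, 0.417, 0.571]
force: [0.7, 0.9, 3.0]
finger_gap: 0.176
```

Call:
move_arm:
  deltas: [30, 0, 0, 0, 0, 0, 0, 60, 0, 0, 0, 0, 0, 0, 85, 0, 0, 0, 0, 0, 0, 85, 0, 0, 0, 0, 0, 0, 85, -20, 0, 0, 0, 0, 0, 85, -40, 0, 0, 0, 0, 0, 85, -40, 0, 0, 0, 0, 0, 85, -40, 0, 0, 0, 0, 0, 85, 0, 0, 0, 0, 0, 0, 85, 0, 0, 0, 0, 0, 0]

```text
t: 8.5
tcp_pos: [0.5428, 0.0524, 0.2497]
tool_rot: [-0.418, 0.57, 0.417, 0.571]
force: [0.4, -0.7, 0.0]
finger_gap: 0.994
```

```bash
python3 snap.py wrist_5 scene_5
python3 - <<'E'
from h import *
s=dict(np.load("pics/scene_5.npz"));c=cv2.resize(s["image"][180:310,260:430],None,fx=4,fy=4,interpolation=cv2.INTER_CUBIC);cv2.imwrite("pics/crop5s.png",c[:,:,::-1])
E
```

```text
8.5 [0.5428 0.0524 0.2497] [ 0.38 -0.73  0.01] 0.994
```

View pics/wrist_5.png

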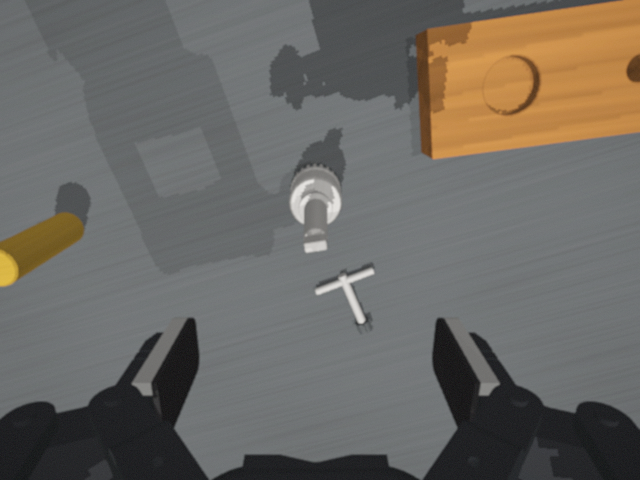

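View pics/crop5s.png

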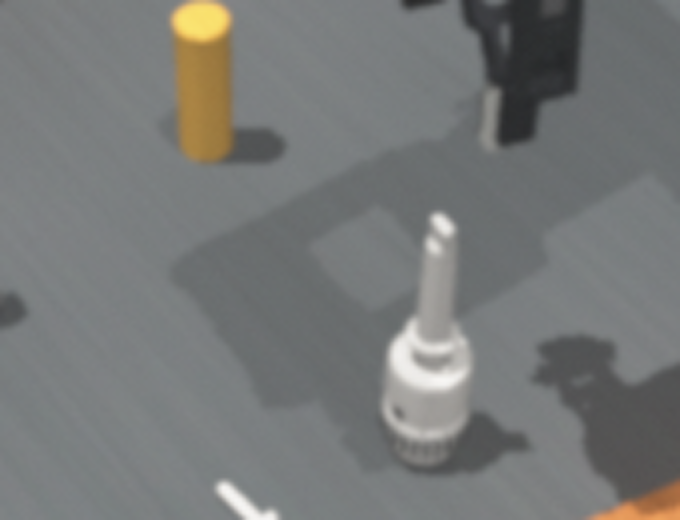

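Call:
move_arm:
  deltas: [85, 0, -5, -23, 0, 0, 0, 85, 0, -7, -40, 0, 0, 0, 85, 0, -7, -40, 0, 0, 0, 85, 0, -7, -40, 0, 0, 0, 85, 0, -7, -40, 0, 0, 0, 85, 0, -6, -40, 0, 0, 0, 85, 0, -3.5, -20, 0, 0, 0, 85, 0, 0, 0, 0, 0, 0, 85, 0, 0, 0, 0, 0, 0]

```text
t: 9.5
tcp_pos: [0.5084, -0.1916, 0.2471]
tool_rot: [-0.416, 0.571, 0.418, 0.571]
force: [-0.1, -0.4, 0.6]
finger_gap: 0.995
```

```bash
python3 snap.py wrist_6
python3 - <<'E'
from h import *
from station import manip
s=dict(np.load("pics/wrist_5.npz")); print("tang",ray(s,315.7,246,.1664).round(4))
s=dict(np.load("pics/wrist_6.npz"))
hsv=cv2.cvtColor(s["image"],cv2.COLOR_RGB2HSV)
b,l=blobs(cv2.inRange(hsv,(15,100,60),(32,255,255))>0,300);print(b)
T=cv2.inRange(hsv,(15,100,190),(32,255,255))>0
b,l=blobs(T,200);print(b)
E
```

```text
9.5 [ 0.5084 -0.1916  0.2471] [-0.1  -0.42  0.63] 0.995
tang [0.543  0.0524 0.1664]
[(1, [291, 172, 44, 67, 2271], [312.7, 206.7]), (2, [42, 293, 94, 79, 2270], [88.8, 331.4])]
[(1, [292, 198, 42, 40, 1335], [312.4, 217.6]), (2, [42, 297, 89, 75, 1731], [86.4, 332.9])]
```

View pics/wrist_6.png

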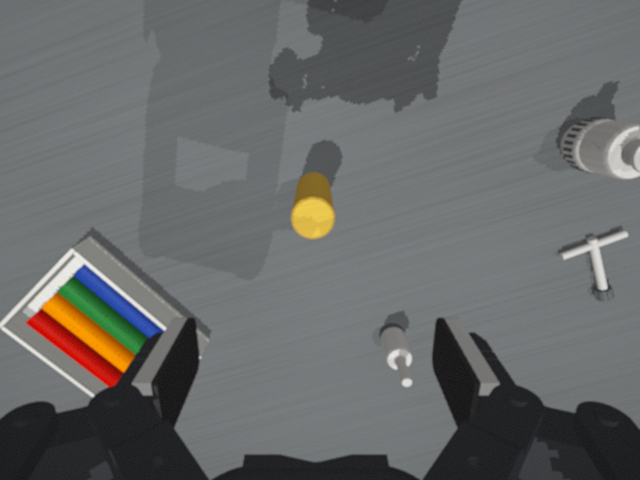

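Run:
```python
from h import *
from station import manip
s=dict(np.load("pics/wrist_6.npz")); p=ray(s,312.6,217.6,.1);print(p.round(4)); print(delta(manip.sense(),[p[0],p[1],.041]))
```

```text
[ 0.5093 -0.1939  0.1   ]
[206.4  -2.3  -2.9]
```

Call:
move_arm:
  deltas: [85, 20, -2, -2, 0, 0, 0, 85, 40, 0, 0, 0, 0, 0, 85, 45, 0, 0, 0, 0, 0, 85, 45, 0, 0, 0, 0, 0, 85, 38, 0, 0, 0, 0, 0, 85, 18, 0, 0, 0, 0, 0, 85, 0, 0, 0, 0, 0, 0, 85, 0, 0, 0, 0, 0, 0, 20, 0, 0, 0, 0, 0, 0, 20, 0, 0, 0, 0, 0, 0]
  force: 90

```text
t: 10.55
tcp_pos: [0.5118, -0.1947, 0.0444]
tool_rot: [-0.419, 0.57, 0.417, 0.571]
force: [0.2, -0.3, 0.2]
finger_gap: 0.686
```

Call:
move_arm:
  deltas: [20, 0, 0, 0, 0, 0, 0, 20, 0, 0, 0, 0, 0, 0, 20, 0, 0, 0, 0, 0, 0, 20, 0, 0, 0, 0, 0, 0]

```text
t: 10.95
tcp_pos: [0.5113, -0.1946, 0.0441]
tool_rot: [-0.418, 0.57, 0.417, 0.571]
force: [0.3, 3.0, 5.4]
finger_gap: 0.358
```

```bash
python3 snap.py wrist_7
```

```text
10.95 [ 0.5113 -0.1946  0.0441] [0.34 3.   5.42] 0.358
```

View pics/wrist_7.png

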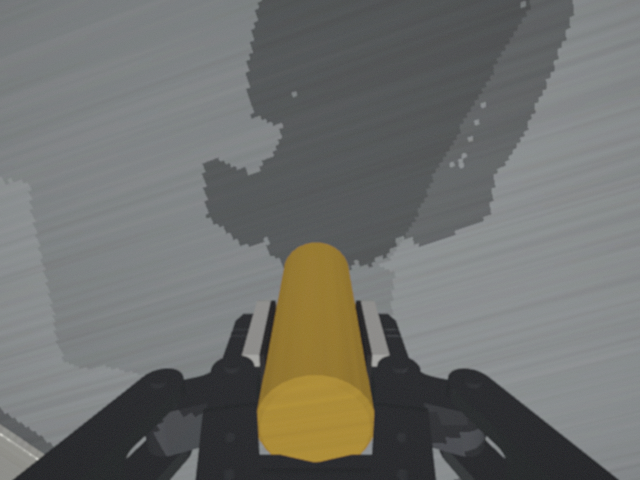

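Run:
```python
from h import *
from station import manip
st=manip.sense(); s=dict(np.load("pics/wrist_7.npz"));hsv=cv2.cvtColor(s["image"],cv2.COLOR_RGB2HSV)
m=(cv2.inRange(hsv,(15,100,60),(32,255,255))>0); g=hsv[...,2]; print(g[360:470:4,316])
v=np.where(m[:,316])[0]; print(v.min(),v.max()); 
for r in (395,405,415,425): u=np.where(m[r])[0]; print(r,u.min(),u.max())
p=ray(s,316,418.5,.1); print(p.round(4),delta(st,p))
```

```text
[149 148 147 148 172 174 175 173 170 172 175 171 171 171 172 170 172 169
 170 173 170 171 169 174 172 171  51  40]
243 462
395 259 371
405 257 373
415 257 374
425 257 373
[ 0.5066 -0.193   0.1   ] [-56.    4.8   0. ]
```

Call:
move_arm:
  deltas: [20, -5, 0, 0, 0, 0, 0, 20, -20, 0, 0, 0, 0, 0, 20, -40, 0, 0, 0, 0, 0, 20, -45, 0, 0, 0, 0, 0, 20, -45, 0, 0, 0, 0, 0, 20, -40, 0, 10, 0, 0, 0, 20, -10, 5, 30, 0, 0, 0, 20, 0, 7, 40, 0, 0, 0, 20, 0, 7, 40, 0, 0, 0, 20, 0, 7, 40, 0, 0, 0]

```text
t: 12.0
tcp_pos: [0.5328, -0.0325, 0.2469]
tool_rot: [-0.416, 0.572, 0.418, 0.57]
force: [0.7, -0.4, -5.9]
finger_gap: 0.356
```

Call:
move_arm:
  deltas: [20, 0, 6, 40, 0, 0, 0, 20, 0, 4, 30, 0, 0, 0, 20, 0, 2, 14, 0, 0, 0, 20, 0, 0, 0, 0, 0, 0, 20, 0, 0, 0, 0, 0, 0]

```text
t: 12.5
tcp_pos: [0.5476, 0.049, 0.2471]
tool_rot: [-0.417, 0.571, 0.418, 0.57]
force: [-0.4, -0.5, -7.0]
finger_gap: 0.355
```

```bash
python3 snap.py wrist_8 scene_8 top_8
python3 - <<'E'
from h import *
s=dict(np.load("pics/scene_8.npz"));c=cv2.resize(s["image"][120:310,300:440],None,fx=4,fy=3,interpolation=cv2.INTER_CUBIC);cv2.imwrite("pics/crop8s.png",c[:,:,::-1])
E
```

```text
12.5 [0.5476 0.049  0.2471] [-0.44 -0.55 -6.97] 0.355
```

View pics/wrist_8.png

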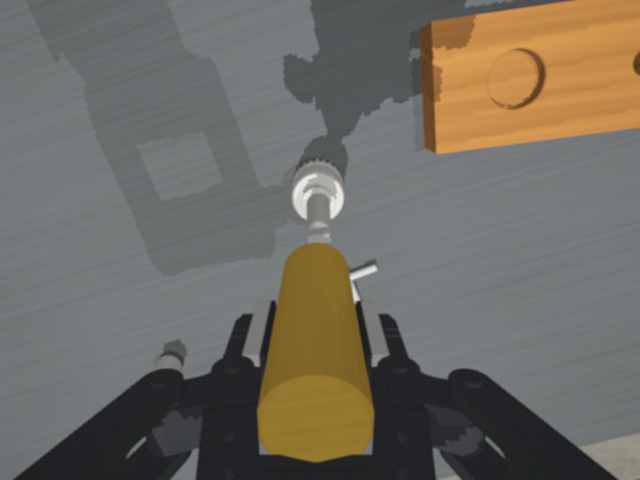

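View pics/crop8s.png

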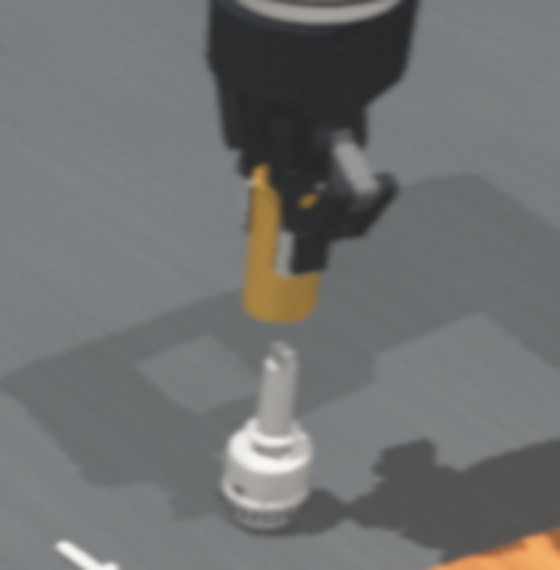

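Run:
```python
from h import *
from station import manip
st=manip.sense(); M=toolM(st); T=st["tcp_pos"]; s=dict(np.load("pics/wrist_8.npz")); a=np.linspace(0,2*np.pi,73)
print(M[:,0])
for L,nm in ((.0441,"bottom"),(-.0559,"top")):
  for o in (0,.002,.004,.006):
    P=[T+M@np.array([L,o+.016*np.sin(t),.016*np.cos(t)]) for t in a]
    p=np.array([proj(s,x) for x in P]); print(nm,o,p.min(0).round(1),p.max(0).round(1),np.array(P).mean(0).round(4))
s=dict(np.load("pics/scene_8.npz"))
for o in (0,.002,.004,.006): print(((proj(s,T+M@np.array([.0441,o,0]))-[300,120])*[4,3]).round(0),end=' ')
print("tang",((proj(s,[.543,.0524,.1664])-[300,120])*[4,3]).round(0))
```

```text
[-9.28275046e-04 -4.82579164e-04 -9.99999453e-01]
bottom 0 [281.8 245.6] [347.2 305.2] [0.5482 0.0484 0.2034]
bottom 0.002 [281.7 241.6] [347.3 301.7] [0.5463 0.049  0.2034]
bottom 0.004 [281.6 237.7] [347.4 298.1] [0.5444 0.0496 0.2034]
bottom 0.006 [281.5 233.7] [347.5 294.5] [0.5424 0.0502 0.2034]
top 0 [252.5 386.2] [374.2 482.1] [0.5483 0.0485 0.3034]
top 0.002 [252.1 379.6] [374.6 476.7] [0.5463 0.0491 0.3034]
top 0.004 [251.7 372.9] [374.9 471.1] [0.5444 0.0497 0.3034]
top 0.006 [251.3 366. ] [375.3 465.5] [0.5425 0.0503 0.3034]
[274. 304.] [278. 304.] [282. 303.] [287. 302.] tang [283. 347.]
```

Call:
move_arm:
  deltas: [20, 6, 3.5, 2, 0, 0, 0, 20, 10, 0, 0, 0, 0, 0, 20, 8, 0, 0, 0, 0, 0, 20, 4, 0, 0, 0, 0, 0, 20, 2, 0, 0, 0, 0, 0, 20, 0, 0, 0, 0, 0, 0, 20, 0, 0, 0, 0, 0, 0]

```text
t: 13.35
tcp_pos: [0.546, 0.0525, 0.218]
tool_rot: [-0.418, 0.571, 0.417, 0.571]
force: [0.7, -0.4, -6.7]
finger_gap: 0.358
```

```bash
python3 snap.py wrist_9 scene_9
python3 - <<'E'
from h import *
s=dict(np.load("pics/scene_9.npz"));c=cv2.resize(s["image"][120:310,300:440],None,fx=4,fy=3,interpolation=cv2.INTER_CUBIC);
d=dict(np.load("pics/wrist_9.npz"));e=cv2.resize(d["image"][140:330,260:380],None,fx=3,fy=3,interpolation=cv2.INTER_CUBIC);h=min(len(c),len(e));cv2.imwrite("pics/crop9.png",np.hstack([c[:h,:420],e[:h]])[:,:,::-1])
E
```

```text
13.35 [0.546  0.0525 0.218 ] [ 0.65 -0.38 -6.73] 0.358
```

View pics/crop9.png

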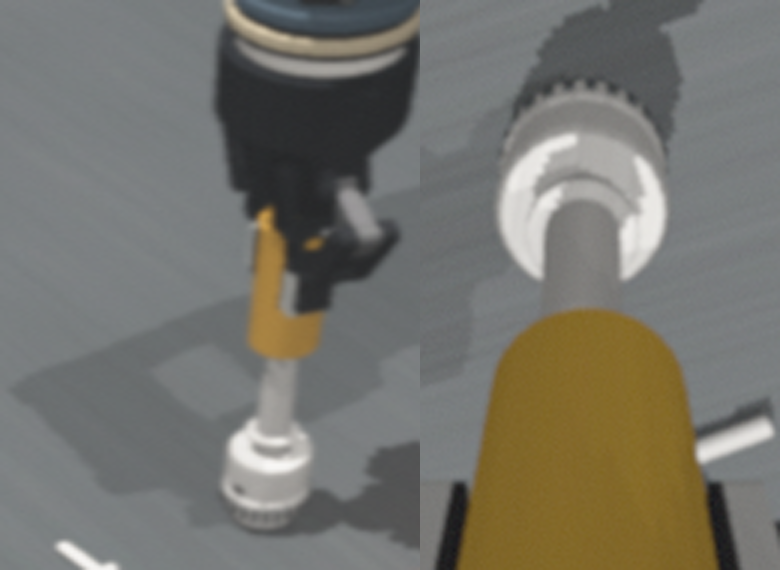

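Call:
move_arm:
  deltas: [20, 1.5, 0.8, -1, 0, 0, 0, 20, 1.5, 0, 0, 0, 0, 0, 20, 1, 0, 0, 0, 0, 0, 20, 0.5, 0, 0, 0, 0, 0, 20, 0, 0, 0, 0, 0, 0]

```text
t: 13.95
tcp_pos: [0.5446, 0.0518, 0.2132]
tool_rot: [-0.417, 0.571, 0.418, 0.571]
force: [0.2, -0.3, -6.0]
finger_gap: 0.356
```

Call:
move_arm:
  deltas: [20, 0.5, 0, 0, 0, 0, 0, 20, 0.5, 0, 0, 0, 0, 0, 20, 0, 0, 0, 0, 0, 0]

```text
t: 14.25
tcp_pos: [0.5446, 0.0518, 0.2122]
tool_rot: [-0.417, 0.571, 0.417, 0.571]
force: [-0.5, 0.6, -6.5]
finger_gap: 0.354
```

Call:
move_arm:
  deltas: [20, 0.5, 0, 0, 0, 0, 0, 20, 0.5, 0, 0, 0, 0, 0, 20, 0, 0, 0, 0, 0, 0]

```text
t: 14.55
tcp_pos: [0.5446, 0.0518, 0.2112]
tool_rot: [-0.417, 0.571, 0.417, 0.571]
force: [-0.8, -0.5, -6.4]
finger_gap: 0.355
```

Call:
move_arm:
  deltas: [20, 0.4, 0, 0, 0, 0, 0, 20, 0, 0, 0, 0, 0, 0]

```text
t: 14.75
tcp_pos: [0.5446, 0.0518, 0.2109]
tool_rot: [-0.417, 0.571, 0.417, 0.571]
force: [-0.9, -0.1, -6.3]
finger_gap: 0.353
```

Call:
move_arm:
  deltas: [20, 0.4, 0, 0, 0, 0, 0, 20, 0, 0, 0, 0, 0, 0]

```text
t: 14.95
tcp_pos: [0.5447, 0.0518, 0.2106]
tool_rot: [-0.418, 0.571, 0.417, 0.571]
force: [-0.3, -0.3, -5.6]
finger_gap: 0.357
```

Call:
move_arm:
  deltas: [20, 0.3, 0, 0, 0, 0, 0, 20, 0, 0, 0, 0, 0, 0]

```text
t: 15.15
tcp_pos: [0.5449, 0.0518, 0.2105]
tool_rot: [-0.418, 0.571, 0.417, 0.571]
force: [-0.0, -0.2, -3.0]
finger_gap: 0.355
```

Call:
move_arm:
  deltas: [20, 0.3, 0, 0, 0, 0, 0, 20, 0, 0, 0, 0, 0, 0]

```text
t: 15.35
tcp_pos: [0.5451, 0.0518, 0.2104]
tool_rot: [-0.418, 0.57, 0.417, 0.571]
force: [-0.7, -0.7, -1.5]
finger_gap: 0.358
```

Call:
move_arm:
  deltas: [20, 0.4, 0, 0, 0, 0, 0, 20, 0, 0, 0, 0, 0, 0]

```text
t: 15.55
tcp_pos: [0.5451, 0.0517, 0.21]
tool_rot: [-0.418, 0.57, 0.417, 0.571]
force: [0.3, 0.5, -0.1]
finger_gap: 0.354
```

Call:
move_arm:
  deltas: [20, 0.4, 0, 0, 0, 0, 0, 20, 0, 0, 0, 0, 0, 0]

```text
t: 15.75
tcp_pos: [0.5451, 0.0517, 0.2097]
tool_rot: [-0.418, 0.57, 0.417, 0.571]
force: [-0.5, -0.4, 2.1]
finger_gap: 0.353
```

Call:
move_arm:
  deltas: [20, 0.4, 0, 0, 0, 0, 0, 20, 0, 0, 0, 0, 0, 0]

```text
t: 15.95
tcp_pos: [0.5452, 0.0517, 0.2093]
tool_rot: [-0.418, 0.57, 0.417, 0.571]
force: [-0.3, -1.5, 3.8]
finger_gap: 0.357
```

Call:
move_arm:
  deltas: [20, 0.4, 0, 0, 0, 0, 0, 20, 0, 0, 0, 0, 0, 0]

```text
t: 16.15
tcp_pos: [0.5452, 0.0517, 0.209]
tool_rot: [-0.418, 0.57, 0.417, 0.571]
force: [0.4, 0.7, 5.1]
finger_gap: 0.355
```

Call:
move_arm:
  deltas: [20, 0.4, 0, 0, 0, 0, 0, 20, 0, 0, 0, 0, 0, 0]

```text
t: 16.35
tcp_pos: [0.5454, 0.0517, 0.2087]
tool_rot: [-0.418, 0.57, 0.417, 0.571]
force: [-1.5, 0.4, 6.5]
finger_gap: 0.354
```

Net about 13 N; two more small steps to about 15–16 N.

Call:
move_arm:
  deltas: [20, 0.4, 0, 0, 0, 0, 0, 20, 0, 0, 0, 0, 0, 0]

```text
t: 16.55
tcp_pos: [0.5456, 0.0517, 0.2086]
tool_rot: [-0.418, 0.57, 0.417, 0.571]
force: [-0.5, 0.6, 7.4]
finger_gap: 0.358
```

Call:
move_arm:
  deltas: [20, 0.2, 0, 0, 0, 0, 0, 20, 0, 0, 0, 0, 0, 0]

```text
t: 16.75
tcp_pos: [0.5456, 0.0517, 0.2086]
tool_rot: [-0.418, 0.57, 0.417, 0.571]
force: [-0.3, 0.3, 7.5]
finger_gap: 0.356
```

Call:
move_arm:
  deltas: [20, 0.3, 0, 0, 0, 0, 0, 20, 0, 0, 0, 0, 0, 0]

```text
t: 16.95
tcp_pos: [0.5458, 0.0517, 0.2085]
tool_rot: [-0.418, 0.57, 0.417, 0.572]
force: [-0.3, -0.0, 8.5]
finger_gap: 0.353
```

Call:
move_arm:
  deltas: [20, 0, 0, 0, 0, 0, 0]

```text
t: 17.05
tcp_pos: [0.5458, 0.0517, 0.2084]
tool_rot: [-0.418, 0.57, 0.417, 0.572]
force: [-0.2, 0.2, 8.3]
finger_gap: 0.352
```

Call:
move_arm:
  deltas: [20, -4, 0, 0, 0, 0, 0, 20, -15, 0, 0, 0, 0, 0, 20, -25, 0, 0, 0, 0, 0, 20, -5, -3, -20, 0, 0, 0, 20, 0, -7, -40, 0, 0, 0, 20, 0, -7, -40, 0, 0, 0, 20, 0, -7, -40, 0, 0, 0, 20, 0, -7, -40, 0, 0, 0, 20, 0, -6, -40, 0, 0, 0, 20, 0, -4, -25, 0, 0, 0]

```text
t: 18.05
tcp_pos: [0.5077, -0.1963, 0.254]
tool_rot: [-0.416, 0.572, 0.418, 0.57]
force: [0.4, 0.5, -7.3]
finger_gap: 0.359
```

Call:
move_arm:
  deltas: [20, 20, 0, 0, 0, 0, 0, 20, 40, 0, 0, 0, 0, 0, 20, 45, 0, 0, 0, 0, 0, 20, 45, 0, 0, 0, 0, 0, 20, 30, 0, 0, 0, 0, 0, 20, 15, 0, 0, 0, 0, 0, 20, 5, 0, 0, 0, 0, 0, 20, 0, 0, 0, 0, 0, 0, 20, 0, 0, 0, 0, 0, 0]

```text
t: 18.95
tcp_pos: [0.5099, -0.1943, 0.0564]
tool_rot: [-0.418, 0.571, 0.417, 0.571]
force: [0.6, -0.7, -6.3]
finger_gap: 0.354
```

```bash
python3 snap.py wrist_10 scene_10
python3 - <<'E'
from h import *
from station import manip
print(toolM(manip.sense()).round(4))
s=dict(np.load("pics/scene_10.npz"));c=cv2.resize(s["image"][110:310,230:420],None,fx=4,fy=3,interpolation=cv2.INTER_CUBIC);cv2.imwrite("pics/crop10.png",c[:,:,::-1])
E
```

```text
18.95 [ 0.5099 -0.1943  0.0564] [ 0.58 -0.67 -6.32] 0.354
[[ 2.000e-03 -9.530e-01  3.029e-01]
 [-1.300e-03  3.029e-01  9.530e-01]
 [-1.000e+00 -2.300e-03 -6.000e-04]]
```

View pics/crop10.png

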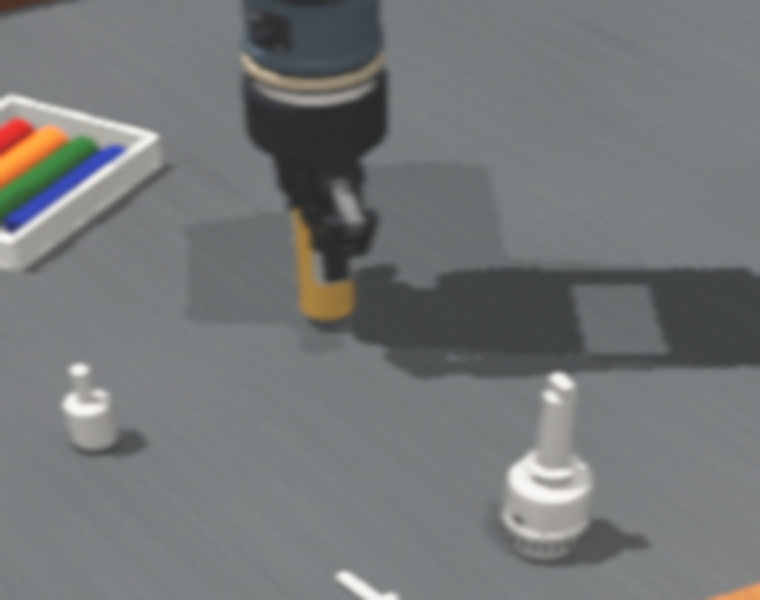

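Call:
move_arm:
  deltas: [20, 5, 0, 0, 0, 0, 0, 20, 4, 0, 0, 0, 0, 0, 20, 1.5, 0, 0, 0, 0, 0, 20, 0, 0, 0, 0, 0, 0]

```text
t: 19.45
tcp_pos: [0.5093, -0.194, 0.0452]
tool_rot: [-0.417, 0.571, 0.418, 0.571]
force: [0.8, 0.6, -5.4]
finger_gap: 0.354
```

Call:
move_arm:
  deltas: [20, 0.7, 0, 0, 0, 0, 0, 20, 0, 0, 0, 0, 0, 0]

```text
t: 19.65
tcp_pos: [0.5095, -0.1941, 0.0448]
tool_rot: [-0.417, 0.571, 0.417, 0.571]
force: [0.2, -0.8, -5.7]
finger_gap: 0.355
```

Call:
move_arm:
  deltas: [20, 0.7, 0, 0, 0, 0, 0, 20, 0, 0, 0, 0, 0, 0]

```text
t: 19.85
tcp_pos: [0.5096, -0.1941, 0.0442]
tool_rot: [-0.418, 0.571, 0.417, 0.571]
force: [-0.4, 0.3, -6.2]
finger_gap: 0.352
```

Call:
move_arm:
  deltas: [20, 0.6, 0, 0, 0, 0, 0, 20, 0, 0, 0, 0, 0, 0]

```text
t: 20.05
tcp_pos: [0.5097, -0.1942, 0.0441]
tool_rot: [-0.418, 0.571, 0.417, 0.571]
force: [-1.0, 1.3, 0.3]
finger_gap: 0.353
```

Call:
move_arm:
  deltas: [20, 0.6, 0, 0, 0, 0, 0, 20, 0, 0, 0, 0, 0, 0]

```text
t: 20.25
tcp_pos: [0.5097, -0.1942, 0.0441]
tool_rot: [-0.418, 0.571, 0.417, 0.571]
force: [-1.5, 1.0, 5.9]
finger_gap: 0.351
```

Call:
move_arm:
  deltas: [40, 0, 0, 0, 0, 0, 0, 60, 0, 0, 0, 0, 0, 0, 85, 0, 0, 0, 0, 0, 0, 85, 0, 0, 0, 0, 0, 0, 85, 0, 0, 0, 0, 0, 0, 85, -20, 0, 0, 0, 0, 0, 85, -45, 0, 0, 0, 0, 0, 85, -48, 0, 0, 0, 0, 0, 85, -48, 0, 0, 0, 0, 0, 85, -40, 0, 10, 0, 0, 0]

```text
t: 21.25
tcp_pos: [0.5128, -0.1855, 0.2466]
tool_rot: [-0.418, 0.571, 0.416, 0.571]
force: [0.4, -1.4, -0.7]
finger_gap: 0.995
```

Call:
move_arm:
  deltas: [85, 0, 5, 25, 0, 0, 0, 85, 0, 7, 40, 0, 0, 0, 85, 0, 7, 40, 0, 0, 0, 85, 0, 7, 40, 0, 0, 0, 85, 0, 7, 40, 0, 0, 0, 85, 0, 7, 35, 0, 0, 0, 85, 0, 2, 15, 0, 0, 0, 85, 0, 0, 0, 0, 0, 0, 85, 0, 0, 0, 0, 0, 0]

```text
t: 22.15
tcp_pos: [0.5437, 0.0513, 0.2438]
tool_rot: [-0.418, 0.571, 0.417, 0.57]
force: [-0.1, 0.1, 0.1]
finger_gap: 0.991
```

```bash
python3 snap.py wrist_11 scene_11
python3 - <<'E'
from h import *
s=dict(np.load("pics/scene_11.npz"));c=cv2.resize(s["image"][150:310,230:420],None,fx=4,fy=3,interpolation=cv2.INTER_CUBIC);cv2.imwrite("pics/crop11.png",c[:,:,::-1])
E
```

```text
22.15 [0.5437 0.0513 0.2438] [-0.12  0.07  0.06] 0.991
```

View pics/crop11.png

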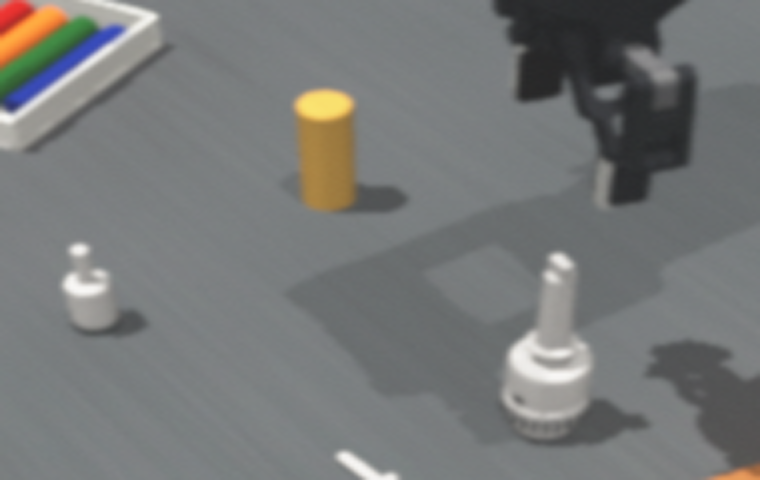

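View pics/wrist_11.png

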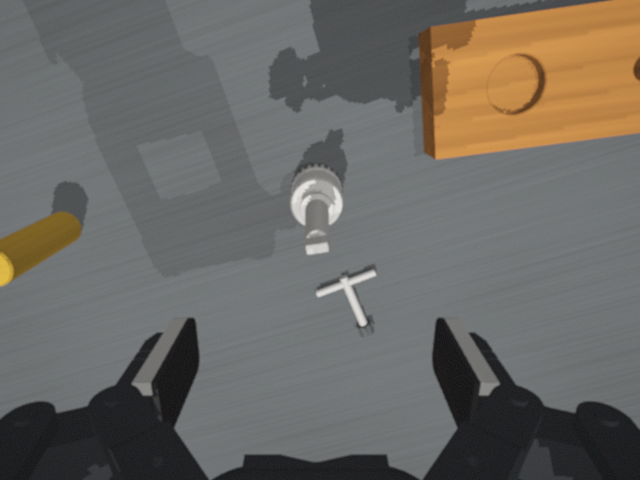

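Call:
move_arm:
  deltas: [85, 20, 0.8, 0.8, 0, 0, 0, 85, 35, 0, 0, 0, 0, 0, 85, 40, 0, 0, 0, 0, 0, 85, 30, 0, 0, 0, 0, 0, 85, 14, 0, 0, 0, 0, 0, 85, 0, 0, 0, 0, 0, 0, 85, 0, 0, 0, 0, 0, 0]

```text
t: 22.95
tcp_pos: [0.5436, 0.0519, 0.1051]
tool_rot: [-0.417, 0.571, 0.417, 0.571]
force: [0.2, -0.1, -0.0]
finger_gap: 0.994
```

Call:
move_arm:
  deltas: [5, 0, 0, 0, 0, 0, 0, 5, 0, 0, 0, 0, 0, 0, 5, 0, 0, 0, 0, 0, 0, 5, 0, 0, 0, 0, 0, 0, 5, 0, 0, 0, 0, 0, 0, 5, 0, 0, 0, 0, 0, 0, 5, 0, 0, 0, 0, 0, 0]
  force: 80

```text
t: 23.65
tcp_pos: [0.5433, 0.0528, 0.1054]
tool_rot: [-0.418, 0.571, 0.417, 0.571]
force: [-0.8, -1.3, 4.7]
finger_gap: 0.175
```

Lift gently first and check the load (expect about −9 N).

Call:
move_arm:
  deltas: [5, -2, 0, 0, 0, 0, 0, 5, -3, 0, 0, 0, 0, 0, 5, -5, 0, 0, 0, 0, 0, 5, -5, 0, 0, 0, 0, 0, 5, 0, 0, 0, 0, 0, 0, 5, 0, 0, 0, 0, 0, 0]

```text
t: 24.25
tcp_pos: [0.5433, 0.0532, 0.12]
tool_rot: [-0.417, 0.571, 0.417, 0.571]
force: [0.0, -0.3, -8.5]
finger_gap: 0.169
```

```bash
python3 snap.py wrist_12 scene_12
python3 - <<'E'
from h import *
s=dict(np.load("pics/scene_12.npz"));c=cv2.resize(s["image"][150:310,280:440],None,fx=4,fy=3,interpolation=cv2.INTER_CUBIC);cv2.imwrite("pics/crop12.png",c[:,:,::-1])
E
```

```text
24.25 [0.5433 0.0532 0.12  ] [ 0.01 -0.25 -8.48] 0.169
```

View pics/crop12.png

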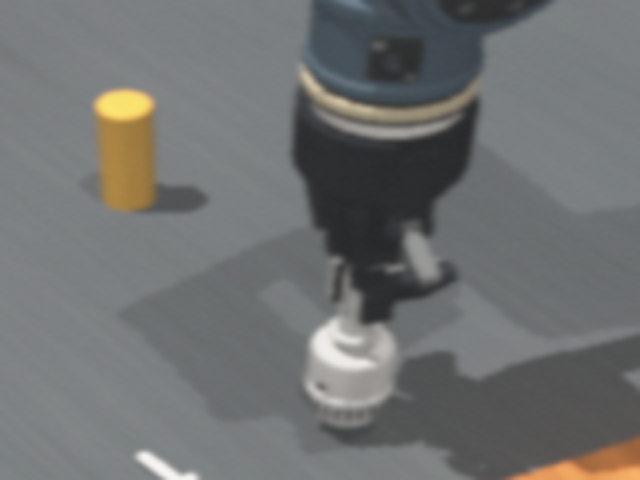

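Call:
move_arm:
  deltas: [5, -15, 0, 0, 0, 0, 0, 5, -25, 0, 0, 0, 0, 0, 5, -20, 2, 4, 0, 0, 0, 5, -5, 8, 14, 0, 0, 0, 5, 0, 14, 25, 0, 0, 0, 5, 0, 18, 30, 0, 0, 0, 5, 0, 18, 30, 0, 0, 0, 5, 0, 15, 25, 0, 0, 0, 5, 0, 9, 17, 0, 0, 0, 5, 0, 5, 10, 0, 0, 0]

```text
t: 25.35
tcp_pos: [0.5041, 0.2302, 0.1848]
tool_rot: [-0.418, 0.57, 0.418, 0.57]
force: [-0.3, 0.4, -1.2]
finger_gap: 0.175
```

Call:
move_arm:
  deltas: [5, 0, 0, 0, 0, 0, 0, 5, 0, 0, 0, 0, 0, 0, 5, 0, 0, 0, 0, 0, 0, 5, 0, 0, 0, 0, 0, 0]

```text
t: 25.75
tcp_pos: [0.5057, 0.2268, 0.1849]
tool_rot: [-0.417, 0.571, 0.417, 0.571]
force: [0.3, -0.5, -1.6]
finger_gap: 0.176
```

```bash
python3 snap.py wrist_13 scene_13
python3 - <<'E'
from h import *
s=dict(np.load("pics/scene_13.npz"));c=cv2.resize(s["image"][200:400,360:520],None,fx=4,fy=3,interpolation=cv2.INTER_CUBIC);cv2.imwrite("pics/crop13.png",c[:,:,::-1])
E
```

```text
25.75 [0.5057 0.2268 0.1849] [ 0.27 -0.49 -1.59] 0.176
```

View pics/wrist_13.png

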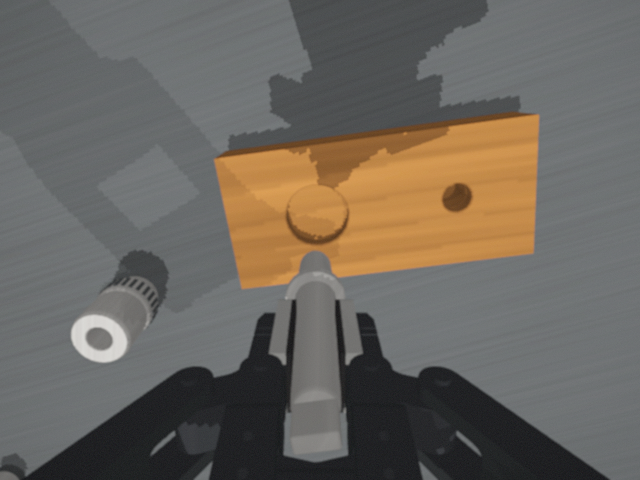

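View pics/crop13.png

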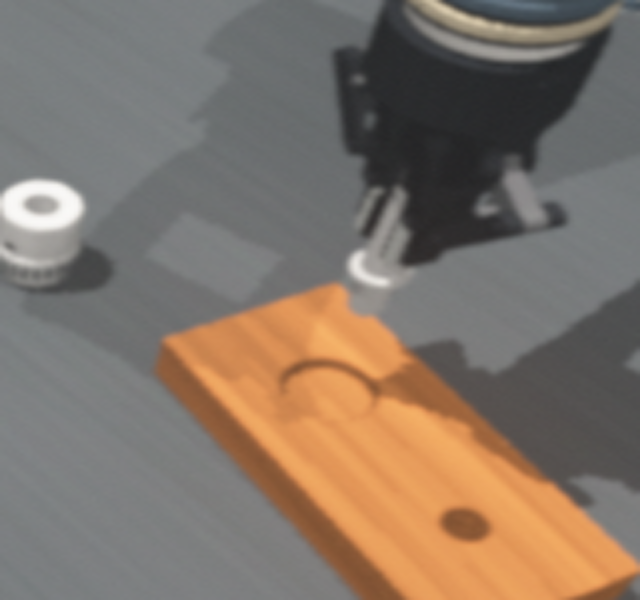

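The chuck came off the taper during the quick lift. It stands upright on the bench again, mouth at about (99,338), with the arbor still in the gripper. I'll re-measure it, redo the fit with a slightly firmer push that stays within 18 N, and lift more gently.

Run:
```python
from h import *
from station import manip
st=manip.sense()
s=dict(np.load("pics/wrist_13.npz"))
p=ray(s,98.5,337.5,.07); print(p.round(4), delta(st,[p[0],p[1],.1895]))
P=cloud(s); print(P[325:352:6,80],P[338,120])
c=cv2.resize(s["image"][230:380,50:190],None,fx=4,fy=4,interpolation=cv2.INTER_CUBIC);cv2.imwrite("pics/crop13w.png",c[:,:,::-1])
print("well",ray(s,317.5,213.5,.04))
```

```text
[0.5363 0.0539 0.07  ] [  -4.6  -81.9 -155.6]
[[0.52355571 0.04526739 0.06881202]
 [0.52725175 0.04432078 0.07055849]
 [0.53206849 0.04115608 0.06959707]
 [0.53613974 0.03952548 0.07053521]
 [0.54093749 0.0365698  0.06990708]] [0.42429093 0.25283401 0.32727357]
well [0.50453888 0.22856384 0.04      ]
```

View pics/crop13w.png

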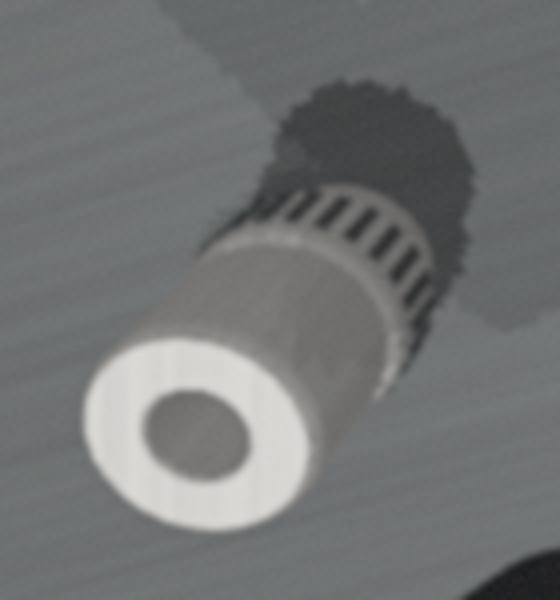

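Call:
move_arm:
  deltas: [5, -5, -8, -15, 0, 0, 0, 5, 0, -16, -30, 0, 0, 0, 5, 0, -18, -35, 0, 0, 0, 5, 0, -18, -35, 0, 0, 0, 5, 0, -15, -28, 0, 0, 0, 5, 0, -7, -12, 0, 0, 0, 5, 0, 0, 0, 0, 0, 0, 5, 0, 0, 0, 0, 0, 0]

```text
t: 26.65
tcp_pos: [0.5361, 0.0557, 0.1898]
tool_rot: [-0.417, 0.571, 0.418, 0.571]
force: [-0.0, -0.0, -1.9]
finger_gap: 0.173
```

```bash
python3 snap.py wrist_14
python3 - <<'E'
from h import *
s=dict(np.load("pics/wrist_14.npz"));c=cv2.resize(s["image"][170:320,250:380],None,fx=5,fy=4,interpolation=cv2.INTER_CUBIC);cv2.imwrite("pics/crop14.png",c[:,:,::-1])
E
```

```text
26.65 [0.5361 0.0557 0.1898] [-0.   -0.01 -1.89] 0.173
```

View pics/crop14.png

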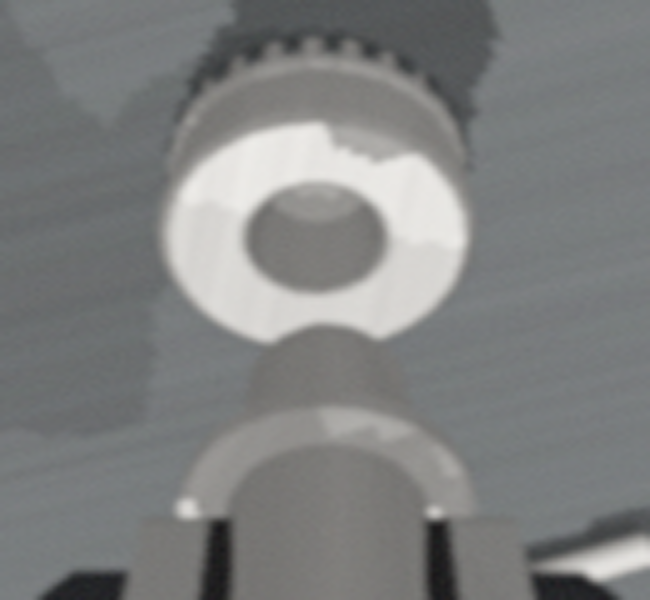

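Run:
```python
from h import *
from station import manip
st=manip.sense();T=st["tcp_pos"]
s=dict(np.load("pics/wrist_14.npz")); p=ray(s,312.9,229.1,.07); print(p.round(4),delta(st,[p[0],p[1],T[2]]))
a=np.linspace(0,2*np.pi,73)
for L in (.060,.0617):
  q=np.array([proj(s,[T[0]+.013*np.cos(t),T[1]+.013*np.sin(t),T[2]-L+.041]) for t in a]);print("collar",q.min(0).round(1),q.max(0).round(1))
```

```text
[0.5373 0.0535 0.07  ] [-0.  -2.1 -2.2]
collar [286.7 270.3] [346.8 324.1]
collar [287.  268.7] [346.5 322.1]
```

Call:
move_arm:
  deltas: [5, 12, -1.6, -1.8, 0, 0, 0, 5, 18, 0, 0, 0, 0, 0, 5, 13, 0, 0, 0, 0, 0, 5, 5, 0, 0, 0, 0, 0, 5, 0, 0, 0, 0, 0, 0, 5, 0, 0, 0, 0, 0, 0]

```text
t: 27.3
tcp_pos: [0.5377, 0.0535, 0.142]
tool_rot: [-0.418, 0.57, 0.418, 0.571]
force: [0.1, 0.5, -2.9]
finger_gap: 0.172
```

```bash
python3 snap.py wrist_15
python3 - <<'E'
from h import *
s=dict(np.load("pics/wrist_15.npz"));c=cv2.resize(s["image"][190:300,250:380],None,fx=5,fy=5,interpolation=cv2.INTER_CUBIC);cv2.imwrite("pics/crop15.png",c[:,:,::-1])
a=np.linspace(0,2*np.pi,73)
for x in (.5363,.5373,.5383):
    c=[x,.0535];p=np.array([proj(s,[c[0]+.009*np.cos(t),c[1]+.009*np.sin(t),.07]) for t in a]);print(x,(p.min(0)-[250,190])*5,(p.max(0)-[250,190])*5)
E
```

```text
27.3 [0.5377 0.0535 0.142 ] [ 0.11  0.47 -2.89] 0.172
0.5363 [243.04580363 227.8402015 ] [405.97790173 379.57977737]
0.5373 [245.90015779 236.07923601] [408.61097127 387.40650147]
0.5383 [248.74676063 244.29561774] [411.23688974 395.21225081]
```

View pics/crop15.png

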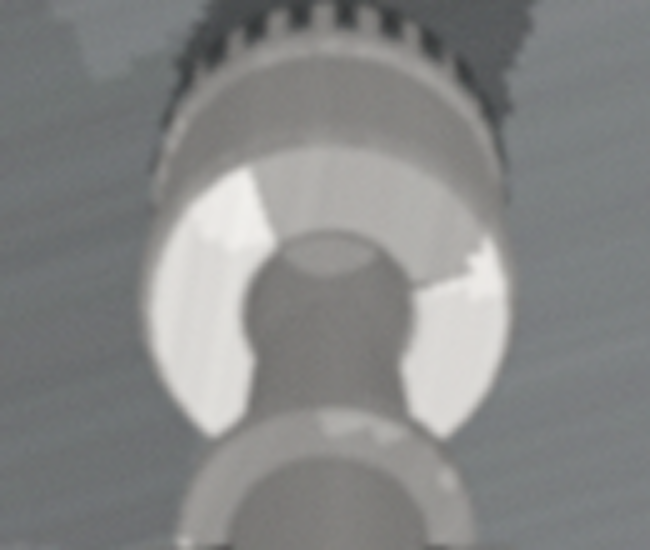

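Call:
move_arm:
  deltas: [5, 4, 1, 0, 0, 0, 0, 5, 5, 0, 0, 0, 0, 0, 5, 4, 0, 0, 0, 0, 0, 5, 3, 0, 0, 0, 0, 0, 5, 0, 0, 0, 0, 0, 0]

```text
t: 27.85
tcp_pos: [0.5361, 0.0533, 0.1253]
tool_rot: [-0.417, 0.571, 0.418, 0.57]
force: [0.1, -0.4, -1.8]
finger_gap: 0.177
```

Call:
move_arm:
  deltas: [5, 4, 0, 0, 0, 0, 0, 5, 4, 0, 0, 0, 0, 0, 5, 2, 0, 0, 0, 0, 0, 5, 0, 0, 0, 0, 0, 0]

```text
t: 28.25
tcp_pos: [0.5369, 0.0534, 0.1156]
tool_rot: [-0.417, 0.571, 0.417, 0.571]
force: [0.6, 0.5, -0.9]
finger_gap: 0.171
```

Call:
move_arm:
  deltas: [5, 2, 0, 0, 0, 0, 0, 5, 2, 0, 0, 0, 0, 0, 5, 0, 0, 0, 0, 0, 0]

```text
t: 28.55
tcp_pos: [0.5367, 0.0534, 0.1118]
tool_rot: [-0.418, 0.571, 0.417, 0.571]
force: [1.6, 0.9, -2.1]
finger_gap: 0.169
```

Call:
move_arm:
  deltas: [5, 1, 0, 0, 0, 0, 0, 5, 1, 0, 0, 0, 0, 0, 5, 0, 0, 0, 0, 0, 0]

```text
t: 28.85
tcp_pos: [0.5367, 0.0533, 0.1099]
tool_rot: [-0.417, 0.571, 0.417, 0.571]
force: [1.5, 0.9, -2.8]
finger_gap: 0.169
```

Call:
move_arm:
  deltas: [5, 0.5, 0, 0, 0, 0, 0, 5, 0.5, 0, 0, 0, 0, 0, 5, 0, 0, 0, 0, 0, 0]

```text
t: 29.15
tcp_pos: [0.5368, 0.0534, 0.109]
tool_rot: [-0.418, 0.571, 0.417, 0.571]
force: [1.3, 1.4, -1.6]
finger_gap: 0.173
```

Call:
move_arm:
  deltas: [5, 0.5, 0, 0, 0, 0, 0, 5, 0, 0, 0, 0, 0, 0]

```text
t: 29.35
tcp_pos: [0.5369, 0.0534, 0.1086]
tool_rot: [-0.418, 0.571, 0.417, 0.571]
force: [2.0, 1.8, -0.3]
finger_gap: 0.172
```

Call:
move_arm:
  deltas: [5, 0.5, 0, 0, 0, 0, 0, 5, 0, 0, 0, 0, 0, 0]

```text
t: 29.55
tcp_pos: [0.5369, 0.0534, 0.1082]
tool_rot: [-0.418, 0.57, 0.417, 0.571]
force: [2.7, 2.1, 1.8]
finger_gap: 0.176
```

Call:
move_arm:
  deltas: [5, 0.2, -0.3, 0.4, 0, 0, 0, 5, 0, 0, 0, 0, 0, 0]

```text
t: 29.75
tcp_pos: [0.5372, 0.0536, 0.1079]
tool_rot: [-0.418, 0.571, 0.417, 0.571]
force: [1.7, 1.6, 1.3]
finger_gap: 0.173
```

Call:
move_arm:
  deltas: [30, 0, 0, 0, 0, 0, 0, 60, 0, 0, 0, 0, 0, 0, 85, 0, 0, 0, 0, 0, 0, 85, 0, 0, 0, 0, 0, 0, 85, -20, 0, 0, 0, 0, 0, 85, -40, 0, 0, 0, 0, 0, 85, -40, 0, 0, 0, 0, 0, 85, -40, 0, 0, 0, 0, 0, 85, 0, 0, 0, 0, 0, 0, 85, 0, 0, 0, 0, 0, 0]

```text
t: 30.75
tcp_pos: [0.537, 0.0535, 0.2486]
tool_rot: [-0.418, 0.57, 0.417, 0.571]
force: [0.0, 0.1, -0.2]
finger_gap: 0.998
```

```bash
python3 snap.py wrist_16 scene_16
python3 - <<'E'
from h import *
s=dict(np.load("pics/scene_16.npz"));c=cv2.resize(s["image"][180:310,260:430],None,fx=3,fy=3,interpolation=cv2.INTER_CUBIC)
d=dict(np.load("pics/wrist_16.npz"));e=cv2.resize(d["image"][150:260,270:370],None,fx=3,fy=3,interpolation=cv2.INTER_CUBIC);h=min(len(c),len(e));cv2.imwrite("pics/crop16.png",np.hstack([c[:h,:460],e[:h]])[:,:,::-1])
E
```

```text
30.75 [0.537  0.0535 0.2486] [ 0.01  0.15 -0.23] 0.998
```

View pics/crop16.png

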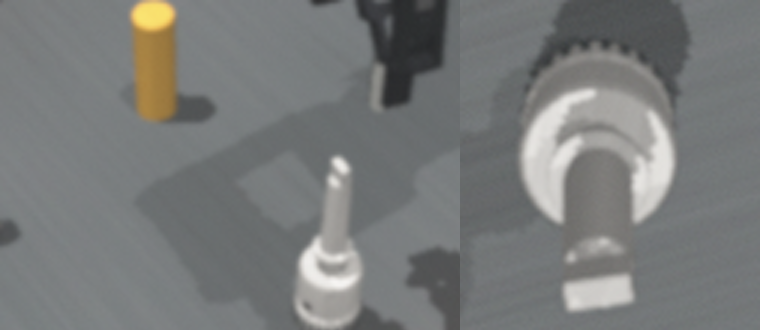

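Call:
move_arm:
  deltas: [85, 0, -5, -25, 0, 0, 0, 85, 0, -8, -40, 0, 0, 0, 85, 0, -8, -40, 0, 0, 0, 85, 0, -8, -40, 0, 0, 0, 85, 0, -8, -40, 0, 0, 0, 85, 0, -7, -40, 0, 0, 0, 85, 0, -3, -19, 0, 0, 0, 85, 0, 0, 0, 0, 0, 0, 85, 0, 0, 0, 0, 0, 0]

```text
t: 31.75
tcp_pos: [0.5068, -0.1926, 0.246]
tool_rot: [-0.416, 0.571, 0.419, 0.571]
force: [-0.5, -0.5, 1.0]
finger_gap: 1.0
```

```bash
python3 snap.py wrist_17
python3 - <<'E'
from h import *
from station import manip
st=manip.sense()
s=dict(np.load("pics/wrist_16.npz")); print("tang",ray(s,316.2,247,.1669).round(4))
s=dict(np.load("pics/wrist_17.npz"))
hsv=cv2.cvtColor(s["image"],cv2.COLOR_RGB2HSV)
b,l=blobs(cv2.inRange(hsv,(15,100,190),(32,255,255))>0,200);print(b)
x,y,w,h,_=b[0][1]; p=ray(s,x+w/2-.5,y+h/2-.5,.1); print(p, (p-st["tcp_pos"])*1000, toolM(st)[:,0])
E
```

```text
31.75 [ 0.5068 -0.1926  0.246 ] [-0.55 -0.54  0.96] 1.0
tang [0.5373 0.0538 0.1669]
[(1, [294, 198, 42, 40, 1342], [314.2, 217.5]), (2, [43, 298, 88, 75, 1698], [86.9, 334.0])]
[ 0.50775803 -0.19349957  0.1       ] [   0.71653476   -1.547386   -146.35479629] [-0.00271103  0.00236508 -0.99999353]
```

Call:
move_arm:
  deltas: [85, 20, 0, -1, 0, 0, 0, 85, 40, 0, 0, 0, 0, 0, 85, 45, 0, 0, 0, 0, 0, 85, 45, 0, 0, 0, 0, 0, 85, 37, 0, 0, 0, 0, 0, 85, 17, 0, 0, 0, 0, 0, 85, 0, 0, 0, 0, 0, 0, 85, 0, 0, 0, 0, 0, 0, 20, 0, 0, 0, 0, 0, 0, 20, 0, 0, 0, 0, 0, 0]
  force: 90

```text
t: 32.8
tcp_pos: [0.5085, -0.1943, 0.0452]
tool_rot: [-0.419, 0.57, 0.417, 0.571]
force: [0.3, 0.3, 1.0]
finger_gap: 0.683
```

Call:
move_arm:
  deltas: [20, 0, 0, 0, 0, 0, 0, 20, 0, 0, 0, 0, 0, 0, 20, 0, 0, 0, 0, 0, 0, 20, 0, 0, 0, 0, 0, 0]

```text
t: 33.2
tcp_pos: [0.5081, -0.1941, 0.0449]
tool_rot: [-0.418, 0.57, 0.417, 0.571]
force: [1.3, 2.2, 5.8]
finger_gap: 0.36
```

Call:
move_arm:
  deltas: [20, -5, 0, 0, 0, 0, 0, 20, -20, 0, 0, 0, 0, 0, 20, -40, 0, 0, 0, 0, 0, 20, -45, 0, 0, 0, 0, 0, 20, -45, 0, 0, 0, 0, 0, 20, -40, 3, 12, 0, 0, 0, 20, -5, 6, 33, 0, 0, 0, 20, 0, 8, 40, 0, 0, 0, 20, 0, 8, 40, 0, 0, 0, 20, 0, 8, 40, 0, 0, 0]

```text
t: 34.2
tcp_pos: [0.5244, -0.0252, 0.2428]
tool_rot: [-0.416, 0.572, 0.418, 0.57]
force: [0.3, 0.1, -5.7]
finger_gap: 0.356
```

Call:
move_arm:
  deltas: [20, 0, 8, 40, 0, 0, 0, 20, 0, 5, 30, 0, 0, 0, 20, 0, 1, 10, 0, 0, 0, 20, 0, 0, 0, 0, 0, 0, 20, 10, 0, 0, 0, 0, 0, 20, 12, 0, 0, 0, 0, 0, 20, 4, 0, 0, 0, 0, 0, 20, 0, 0, 0, 0, 0, 0, 20, 0, 0, 0, 0, 0, 0]

```text
t: 35.1
tcp_pos: [0.537, 0.053, 0.2174]
tool_rot: [-0.417, 0.571, 0.417, 0.571]
force: [0.8, -0.0, -5.8]
finger_gap: 0.352
```

```bash
python3 snap.py wrist_18 scene_18
python3 - <<'E'
from h import *
s=dict(np.load("pics/scene_18.npz"));c=cv2.resize(s["image"][120:310,300:440],None,fx=4,fy=3,interpolation=cv2.INTER_CUBIC);
d=dict(np.load("pics/wrist_18.npz"));e=cv2.resize(d["image"][140:330,260:380],None,fx=3,fy=3,interpolation=cv2.INTER_CUBIC);h=min(len(c),len(e));cv2.imwrite("pics/crop18.png",np.hstack([c[:h,:420],e[:h]])[:,:,::-1])
E
```

```text
35.1 [0.537  0.053  0.2174] [ 0.81 -0.05 -5.75] 0.352
```

View pics/crop18.png

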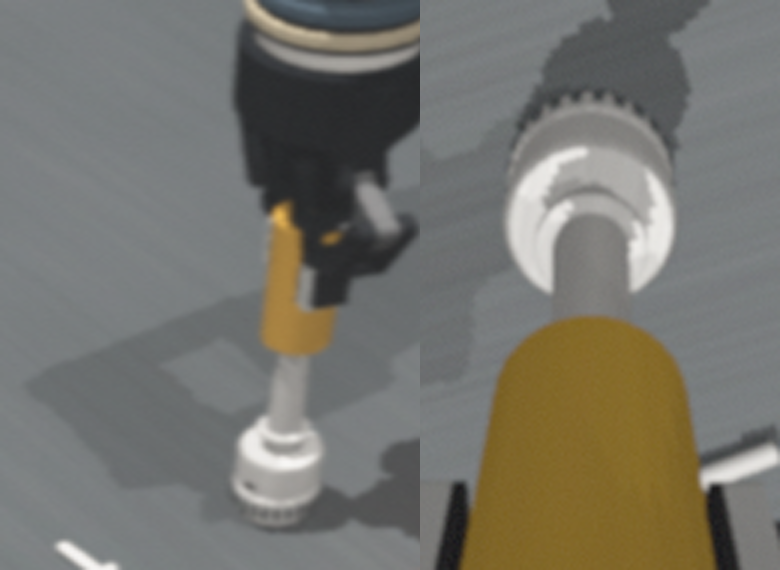

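Call:
move_arm:
  deltas: [20, 2, 0, 0.5, 0, 0, 0, 20, 2, 0, 0, 0, 0, 0, 20, 0.8, 0, 0, 0, 0, 0, 20, 0, 0, 0, 0, 0, 0]

```text
t: 35.6
tcp_pos: [0.537, 0.0542, 0.2128]
tool_rot: [-0.417, 0.571, 0.418, 0.571]
force: [-0.3, -0.5, -5.3]
finger_gap: 0.356
```

Call:
move_arm:
  deltas: [20, 0.4, 0, 0, 0, 0, 0, 20, 0.4, 0, 0, 0, 0, 0, 20, 0, 0, 0, 0, 0, 0]

```text
t: 35.9
tcp_pos: [0.5371, 0.0541, 0.2121]
tool_rot: [-0.417, 0.571, 0.417, 0.571]
force: [0.9, -0.1, -6.5]
finger_gap: 0.356
```

Call:
move_arm:
  deltas: [20, 0.4, 0, 0, 0, 0, 0, 20, 0.4, 0, 0, 0, 0, 0, 20, 0, 0, 0, 0, 0, 0]

```text
t: 36.2
tcp_pos: [0.5374, 0.054, 0.2116]
tool_rot: [-0.418, 0.571, 0.417, 0.571]
force: [0.2, 0.7, -4.6]
finger_gap: 0.354
```

Call:
move_arm:
  deltas: [20, 0.4, 0, 0, 0, 0, 0, 20, 0.4, 0, 0, 0, 0, 0, 20, 0, 0, 0, 0, 0, 0]

```text
t: 36.5
tcp_pos: [0.5375, 0.054, 0.211]
tool_rot: [-0.418, 0.57, 0.417, 0.571]
force: [-0.4, 0.1, -1.9]
finger_gap: 0.356
```

Call:
move_arm:
  deltas: [20, 0.4, 0, 0, 0, 0, 0, 20, 0.4, 0, 0, 0, 0, 0, 20, 0, 0, 0, 0, 0, 0]

```text
t: 36.8
tcp_pos: [0.5376, 0.054, 0.2103]
tool_rot: [-0.418, 0.57, 0.417, 0.571]
force: [-0.7, 0.7, 2.2]
finger_gap: 0.354
```

Call:
move_arm:
  deltas: [20, 0.4, 0, 0, 0, 0, 0, 20, 0.4, 0, 0, 0, 0, 0, 20, 0, 0, 0, 0, 0, 0]

```text
t: 37.1
tcp_pos: [0.5378, 0.0541, 0.2097]
tool_rot: [-0.418, 0.57, 0.417, 0.571]
force: [-1.0, 0.1, 5.7]
finger_gap: 0.358
```

Call:
move_arm:
  deltas: [20, 0.4, 0, 0, 0, 0, 0, 20, 0, 0, 0, 0, 0, 0]

```text
t: 37.3
tcp_pos: [0.538, 0.054, 0.2095]
tool_rot: [-0.418, 0.57, 0.417, 0.571]
force: [0.3, -0.1, 6.5]
finger_gap: 0.354
```

Call:
move_arm:
  deltas: [20, 0.4, 0, 0, 0, 0, 0, 20, 0, 0, 0, 0, 0, 0]

```text
t: 37.5
tcp_pos: [0.5381, 0.054, 0.2094]
tool_rot: [-0.418, 0.57, 0.417, 0.571]
force: [-1.1, -0.8, 7.1]
finger_gap: 0.349
```

Call:
move_arm:
  deltas: [20, 0.3, 0, 0, 0, 0, 0, 20, 0, 0, 0, 0, 0, 0]

```text
t: 37.7
tcp_pos: [0.5383, 0.054, 0.2093]
tool_rot: [-0.418, 0.57, 0.417, 0.572]
force: [-0.4, -0.9, 8.3]
finger_gap: 0.352
```

Call:
move_arm:
  deltas: [20, 0.4, 0, 0, 0, 0, 0, 20, 0, 0, 0, 0, 0, 0]

```text
t: 37.9
tcp_pos: [0.5384, 0.054, 0.2091]
tool_rot: [-0.418, 0.57, 0.417, 0.572]
force: [-1.9, 0.3, 9.1]
finger_gap: 0.356
```

Call:
move_arm:
  deltas: [20, 0.3, 0, 0, 0, 0, 0, 20, 0, 0, 0, 0, 0, 0]

```text
t: 38.1
tcp_pos: [0.5385, 0.054, 0.209]
tool_rot: [-0.418, 0.57, 0.416, 0.572]
force: [-1.1, 0.4, 11.1]
finger_gap: 0.353
```

Call:
move_arm:
  deltas: [20, 0, 0, 0, 0, 0, 0]

```text
t: 38.2
tcp_pos: [0.5386, 0.054, 0.209]
tool_rot: [-0.418, 0.57, 0.416, 0.572]
force: [-0.3, 0.5, 10.3]
finger_gap: 0.351
```

Call:
move_arm:
  deltas: [20, -4, 0, 0, 0, 0, 0, 20, -15, 0, 0, 0, 0, 0, 20, -25, 0, 0, 0, 0, 0, 20, -5, -4, -20, 0, 0, 0, 20, 0, -8, -40, 0, 0, 0, 20, 0, -8, -40, 0, 0, 0, 20, 0, -8, -40, 0, 0, 0, 20, 0, -8, -40, 0, 0, 0, 20, 0, -7, -40, 0, 0, 0, 20, 0, -4, -25, 0, 0, 0]

```text
t: 39.2
tcp_pos: [0.5061, -0.1959, 0.2542]
tool_rot: [-0.416, 0.572, 0.418, 0.57]
force: [0.2, 0.1, -7.1]
finger_gap: 0.353
```

Call:
move_arm:
  deltas: [20, 20, 0, 0, 0, 0, 0, 20, 40, 0, 0, 0, 0, 0, 20, 45, 0, 0, 0, 0, 0, 20, 45, 0, 0, 0, 0, 0, 20, 32, 0, 0, 0, 0, 0, 20, 15, 0, 0, 0, 0, 0, 20, 5, 0, 0, 0, 0, 0, 20, 0, 0, 0, 0, 0, 0, 20, 0, 0, 0, 0, 0, 0]

```text
t: 40.1
tcp_pos: [0.5081, -0.1939, 0.0546]
tool_rot: [-0.418, 0.571, 0.417, 0.571]
force: [0.2, 0.0, -5.6]
finger_gap: 0.356
```

Call:
move_arm:
  deltas: [20, 4, 0, 0, 0, 0, 0, 20, 3, 0, 0, 0, 0, 0, 20, 1.2, 0, 0, 0, 0, 0, 20, 0, 0, 0, 0, 0, 0]

```text
t: 40.5
tcp_pos: [0.5076, -0.1936, 0.046]
tool_rot: [-0.417, 0.571, 0.417, 0.571]
force: [-0.5, 0.7, -6.9]
finger_gap: 0.353
```

Call:
move_arm:
  deltas: [20, 0.7, 0, 0, 0, 0, 0, 20, 0, 0, 0, 0, 0, 0]

```text
t: 40.7
tcp_pos: [0.5077, -0.1937, 0.0453]
tool_rot: [-0.417, 0.571, 0.417, 0.571]
force: [-0.2, -0.5, -6.5]
finger_gap: 0.354
```

Call:
move_arm:
  deltas: [20, 0.7, 0, 0, 0, 0, 0, 20, 0, 0, 0, 0, 0, 0]

```text
t: 40.9
tcp_pos: [0.5078, -0.1937, 0.045]
tool_rot: [-0.418, 0.571, 0.417, 0.571]
force: [0.3, 0.4, -0.5]
finger_gap: 0.352
```

Touching the bench: one small press, release, rise.

Call:
move_arm:
  deltas: [20, 0.4, 0, 0, 0, 0, 0, 20, 0, 0, 0, 0, 0, 0, 40, 0, 0, 0, 0, 0, 0, 60, 0, 0, 0, 0, 0, 0, 85, 0, 0, 0, 0, 0, 0, 85, 0, 0, 0, 0, 0, 0, 85, 0, 0, 0, 0, 0, 0, 85, -20, 0, 0, 0, 0, 0, 85, -45, 0, 0, 0, 0, 0, 85, -48, 0, 0, 0, 0, 0]

```text
t: 41.9
tcp_pos: [0.5067, -0.1931, 0.1571]
tool_rot: [-0.416, 0.571, 0.419, 0.57]
force: [0.8, -0.5, 0.4]
finger_gap: 0.998
```

Call:
move_arm:
  deltas: [85, -48, 0, 0, 0, 0, 0, 85, -38, 4, 15, 0, 0, 0, 85, 0, 6, 30, 0, 0, 0, 85, 0, 8, 40, 0, 0, 0, 85, 0, 8, 40, 0, 0, 0, 85, 0, 8, 40, 0, 0, 0, 85, 0, 8, 40, 0, 0, 0, 85, 0, 5, 28, 0, 0, 0, 85, 0, 1, 12, 0, 0, 0, 85, 0, 0, 0, 0, 0, 0]

```text
t: 42.9
tcp_pos: [0.5362, 0.0554, 0.243]
tool_rot: [-0.418, 0.57, 0.418, 0.57]
force: [-0.2, -0.8, -0.7]
finger_gap: 0.994
```

```bash
python3 snap.py wrist_19 scene_19
python3 - <<'E'
from h import *
from station import manip
st=manip.sense()
s=dict(np.load("pics/scene_19.npz"));c=cv2.resize(s["image"][170:310,260:430],None,fx=3,fy=3,interpolation=cv2.INTER_CUBIC)
d=dict(np.load("pics/wrist_19.npz"));e=cv2.resize(d["image"][150:260,270:370],None,fx=3,fy=3,interpolation=cv2.INTER_CUBIC);h=min(len(c),len(e));cv2.imwrite("pics/crop19.png",np.hstack([c[:h,:460],e[:h]])[:,:,::-1])
g=cv2.cvtColor(d["image"],cv2.COLOR_RGB2GRAY); b,l=blobs(g>190,20); print([x[1:] for x in b])
E
```

```text
42.9 [0.5362 0.0554 0.243 ] [-0.19 -0.8  -0.73] 0.994
[([289, 183, 24, 44, 440], [297.8, 204.1]), ([326, 191, 13, 36, 268], [332.1, 209.6]), ([303, 248, 21, 11, 161], [313.1, 252.8]), ([315, 280, 58, 53, 516], [347.6, 301.1])]
```

View pics/crop19.png

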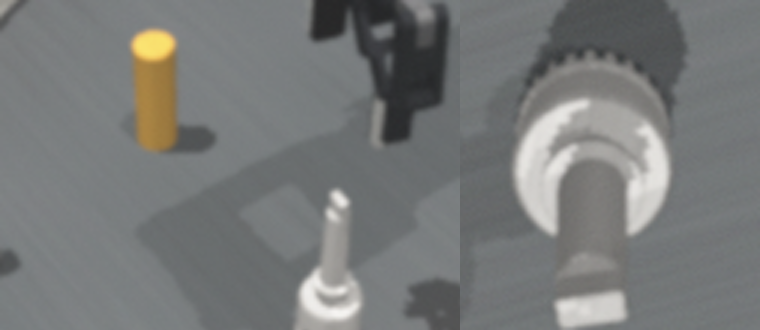

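Run:
```python
from h import *
from station import manip
st=manip.sense(); s=dict(np.load("pics/wrist_19.npz")); p=ray(s,313.1,252.8,.1641); print(p, (p-st["tcp_pos"])*1000, delta(st,[p[0],p[1],.106]), toolM(st)[:,0])
```

```text
[0.53820008 0.05325166 0.1641    ] [  2.05213908  -0.27232994 -78.89474459] [137.   -2.    0.5] [-2.60381496e-04 -8.06369374e-04 -9.99999641e-01]
```

Call:
move_arm:
  deltas: [85, 20, -1.5, 0, 0, 0, 0, 85, 35, 0, 0, 0, 0, 0, 85, 40, 0, 0, 0, 0, 0, 85, 30, 0, 0, 0, 0, 0, 85, 12, 0, 0, 0, 0, 0, 85, 0, 0, 0, 0, 0, 0, 85, 0, 0, 0, 0, 0, 0]

```text
t: 43.7
tcp_pos: [0.5386, 0.0531, 0.107]
tool_rot: [-0.418, 0.571, 0.417, 0.571]
force: [0.5, 1.1, -0.4]
finger_gap: 0.997
```

Call:
move_arm:
  deltas: [5, 0, 0, 0, 0, 0, 0, 5, 0, 0, 0, 0, 0, 0, 5, 0, 0, 0, 0, 0, 0, 5, 0, 0, 0, 0, 0, 0, 5, 0, 0, 0, 0, 0, 0, 5, 0, 0, 0, 0, 0, 0, 5, 0, 0, 0, 0, 0, 0]
  force: 60

```text
t: 44.4
tcp_pos: [0.5377, 0.0538, 0.1064]
tool_rot: [-0.418, 0.571, 0.417, 0.571]
force: [-0.1, -1.5, 2.8]
finger_gap: 0.176
```

Call:
move_arm:
  deltas: [5, -1, 0, 0, 0, 0, 0, 5, -1, 0, 0, 0, 0, 0, 5, -2, 0, 0, 0, 0, 0, 5, -2, 0, 0, 0, 0, 0, 5, -2, 0, 0, 0, 0, 0, 5, -1, 0, 0, 0, 0, 0, 5, -1, 0, 0, 0, 0, 0, 5, 0, 0, 0, 0, 0, 0]

```text
t: 45.2
tcp_pos: [0.5375, 0.0541, 0.1163]
tool_rot: [-0.417, 0.571, 0.417, 0.571]
force: [-0.2, 0.7, -2.7]
finger_gap: 0.178
```

Call:
move_arm:
  deltas: [5, -1, 0, 0, 0, 0, 0, 5, -3, 0, 0, 0, 0, 0, 5, -5, 0, 0, 0, 0, 0, 5, -7, 0, 0, 0, 0, 0, 5, -8, 0, 0, 0, 0, 0, 5, -8, 0, 0, 0, 0, 0, 5, -7, 0, 0, 0, 0, 0, 5, -5, 0, 0, 0, 0, 0, 5, -3, 0, 0, 0, 0, 0, 5, -1, 0, 0, 0, 0, 0]

```text
t: 46.2
tcp_pos: [0.5377, 0.0539, 0.1645]
tool_rot: [-0.418, 0.571, 0.417, 0.571]
force: [0.0, 0.4, -2.2]
finger_gap: 0.179
```

```bash
python3 snap.py wrist_20 scene_20
python3 - <<'E'
from h import *
s=dict(np.load("pics/scene_20.npz"));c=cv2.resize(s["image"][180:310,290:430],None,fx=3.5,fy=3.5,interpolation=cv2.INTER_CUBIC)
d=dict(np.load("pics/wrist_20.npz"));e=cv2.resize(d["image"][170:330,270:370],None,fx=3,fy=3,interpolation=cv2.INTER_CUBIC);h=min(len(c),len(e));cv2.imwrite("pics/crop20.png",np.hstack([c[:h,:460],e[:h]])[:,:,::-1])
E
```

```text
46.2 [0.5377 0.0539 0.1645] [ 0.03  0.4  -2.24] 0.179
```

View pics/crop20.png

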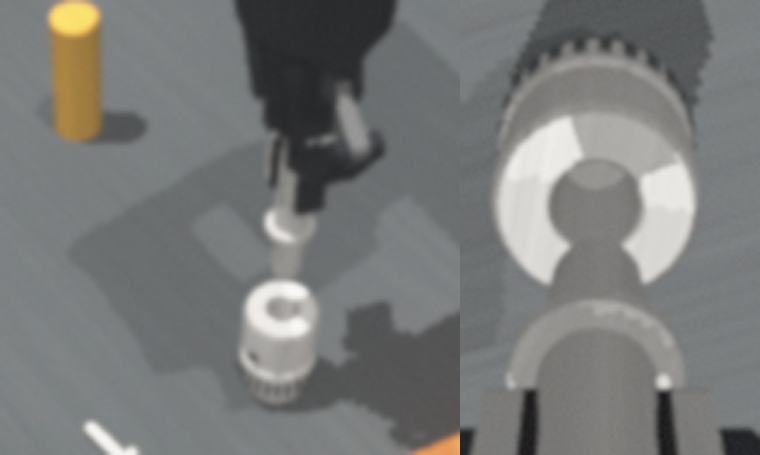

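Run:
```python
from h import *
s=dict(np.load("pics/wrist_20.npz"))
T=np.array([.5377,.0539,.1645]);a=np.linspace(0,2*np.pi,73)
for x in (.536,.537,.538,.539):
  q=np.array([proj(s,[x+.009*np.cos(t),.0535+.009*np.sin(t),.07]) for t in a]);print(x,q.min(0).round(1),q.max(0).round(1))
for L in (.0600,.0613):
  q=np.array([proj(s,[T[0]+.013*np.cos(t),T[1]+.013*np.sin(t),T[2]-L+.041]) for t in a]);print("collar",q.min(0).round(1),q.max(0).round(1))
c=cv2.resize(s["image"][170:330,255:375],None,fx=5,fy=3.7,interpolation=cv2.INTER_CUBIC);cv2.imwrite("pics/c20.png",c[:,:,::-1])
```

```text
0.536 [299.2 222.8] [329.  250.9]
0.537 [299.7 224.3] [329.5 252.4]
0.538 [300.2 225.8] [330.  253.8]
0.539 [300.7 227.4] [330.5 255.3]
collar [285.6 271.1] [345.6 324.7]
collar [285.8 269.8] [345.4 323.2]
```

View pics/c20.png

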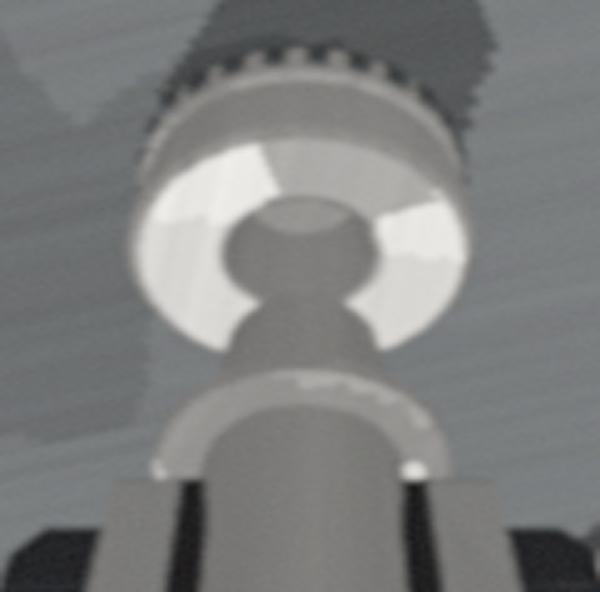

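Call:
move_arm:
  deltas: [5, 8, 0.7, -0.4, 0, 0, 0, 5, 12, 0, 0, 0, 0, 0, 5, 12, 0, 0, 0, 0, 0, 5, 10, 0, 0, 0, 0, 0, 5, 6, 0, 0, 0, 0, 0, 5, 3, 0, 0, 0, 0, 0, 5, 1, 0, 0, 0, 0, 0]

```text
t: 47.0
tcp_pos: [0.5371, 0.0538, 0.1117]
tool_rot: [-0.417, 0.571, 0.417, 0.571]
force: [1.0, -0.2, -1.3]
finger_gap: 0.177
```

Call:
move_arm:
  deltas: [5, 1, 0, 0, 0, 0, 0, 5, 0, 0, 0, 0, 0, 0]

```text
t: 47.2
tcp_pos: [0.537, 0.0538, 0.1114]
tool_rot: [-0.418, 0.571, 0.417, 0.571]
force: [0.6, -0.0, -2.4]
finger_gap: 0.175
```

Lateral forces are near zero, so the alignment is good.

Call:
move_arm:
  deltas: [5, 1, 0, 0, 0, 0, 0, 5, 0.6, 0, 0, 0, 0, 0]

```text
t: 47.4
tcp_pos: [0.5371, 0.0538, 0.1099]
tool_rot: [-0.418, 0.57, 0.417, 0.571]
force: [0.6, 0.3, 0.9]
finger_gap: 0.172
```

Call:
move_arm:
  deltas: [5, 0.6, 0, 0, 0, 0, 0, 5, 0, 0, 0, 0, 0, 0]

```text
t: 47.6
tcp_pos: [0.5371, 0.0538, 0.1093]
tool_rot: [-0.418, 0.571, 0.417, 0.571]
force: [1.1, 0.5, 1.1]
finger_gap: 0.18
```

Call:
move_arm:
  deltas: [40, 0, 0, 0, 0, 0, 0, 85, 0, 0, 0, 0, 0, 0, 85, 0, 0, 0, 0, 0, 0, 85, -15, 0, 0, 0, 0, 0, 85, -40, 0, 0, 0, 0, 0, 85, -45, 0, 0, 0, 0, 0, 85, 0, -5, -27, 0, 0, 0, 85, 0, -9, -46, 0, 0, 0, 85, 0, -9, -46, 0, 0, 0, 85, 0, -9, -46, 0, 0, 0]

```text
t: 48.6
tcp_pos: [0.5167, -0.1144, 0.2091]
tool_rot: [-0.418, 0.571, 0.418, 0.57]
force: [1.2, 0.7, -0.2]
finger_gap: 1.0
```

Call:
move_arm:
  deltas: [85, 0, -9, -46, 0, 0, 0, 85, 10, -6, -33, 0, 0, 0, 85, 40, 0, 0, 0, 0, 0, 85, 48, 0, 0, 0, 0, 0, 85, 40, 0, 0, 0, 0, 0, 85, 20, 0, 0, 0, 0, 0, 85, 6, 0, 0, 0, 0, 0]
  force: 90

```text
t: 49.3
tcp_pos: [0.5058, -0.1921, 0.0423]
tool_rot: [-0.415, 0.572, 0.419, 0.57]
force: [-0.0, 0.4, -0.1]
finger_gap: 1.001
```

Call:
move_arm:
  deltas: [20, 0, 0, 0, 0, 0, 0, 20, 0, 0, 0, 0, 0, 0, 20, 0, 0, 0, 0, 0, 0, 20, 0, 0, 0, 0, 0, 0, 20, 0, 0, 0, 0, 0, 0, 20, 0, 0, 0, 0, 0, 0]

```text
t: 49.9
tcp_pos: [0.5086, -0.1934, 0.0466]
tool_rot: [-0.418, 0.57, 0.416, 0.571]
force: [-0.0, 0.3, 5.4]
finger_gap: 0.354
```

Call:
move_arm:
  deltas: [20, -10, 0, 0, 0, 0, 0, 20, -35, 0, 0, 0, 0, 0, 20, -48, 0, 0, 0, 0, 0, 20, -48, 2, 12, 0, 0, 0, 20, -30, 6, 30, 0, 0, 0, 20, -9, 9, 45, 0, 0, 0, 20, 0, 9, 46, 0, 0, 0, 20, 0, 9, 46, 0, 0, 0, 20, 0, 7, 38, 0, 0, 0, 20, 0, 4, 20, 0, 0, 0]

```text
t: 50.9
tcp_pos: [0.5337, 0.0504, 0.2246]
tool_rot: [-0.417, 0.571, 0.419, 0.57]
force: [-1.3, -0.7, -5.8]
finger_gap: 0.353
```

Call:
move_arm:
  deltas: [20, 0, 1.5, 7, 0, 0, 0, 20, 4, 0, 0, 0, 0, 0, 20, 4, 0, 0, 0, 0, 0, 20, 2, 0, 0, 0, 0, 0, 20, 0, 0, 0, 0, 0, 0]

```text
t: 51.4
tcp_pos: [0.5358, 0.0528, 0.2142]
tool_rot: [-0.417, 0.572, 0.417, 0.571]
force: [0.2, 0.7, -6.4]
finger_gap: 0.364
```

Call:
move_arm:
  deltas: [20, 0, -1.1, 1.4, 0, 0, 0, 20, 0.6, 0, 0, 0, 0, 0, 20, 0.6, 0, 0, 0, 0, 0, 20, 0.6, 0, 0, 0, 0, 0]

```text
t: 51.8
tcp_pos: [0.538, 0.0548, 0.2133]
tool_rot: [-0.418, 0.571, 0.417, 0.571]
force: [0.1, -0.3, -3.8]
finger_gap: 0.354
```

Call:
move_arm:
  deltas: [20, 0.6, 0, 0, 0, 0, 0, 20, 0.5, 0, 0, 0, 0, 0, 20, 0, 0, 0, 0, 0, 0]

```text
t: 52.1
tcp_pos: [0.5383, 0.0549, 0.2126]
tool_rot: [-0.418, 0.57, 0.417, 0.571]
force: [1.0, 0.0, -0.7]
finger_gap: 0.352
```

Call:
move_arm:
  deltas: [20, 0.6, 0, 0, 0, 0, 0, 20, 0.6, 0, 0, 0, 0, 0, 20, 0, 0, 0, 0, 0, 0]

```text
t: 52.4
tcp_pos: [0.5386, 0.0549, 0.2117]
tool_rot: [-0.418, 0.57, 0.417, 0.571]
force: [-0.4, 0.5, 3.8]
finger_gap: 0.357
```

Call:
move_arm:
  deltas: [20, 0.6, 0, 0, 0, 0, 0, 20, 0.5, 0, 0, 0, 0, 0, 20, 0, 0, 0, 0, 0, 0]

```text
t: 52.7
tcp_pos: [0.5389, 0.0548, 0.2111]
tool_rot: [-0.418, 0.57, 0.417, 0.572]
force: [-0.9, 0.1, 7.4]
finger_gap: 0.356
```

Call:
move_arm:
  deltas: [20, 0.5, 0, 0, 0, 0, 0, 20, 0.4, 0, 0, 0, 0, 0, 20, 0, 0, 0, 0, 0, 0]

```text
t: 53.0
tcp_pos: [0.5393, 0.0548, 0.2107]
tool_rot: [-0.418, 0.57, 0.416, 0.572]
force: [-1.1, 0.5, 10.3]
finger_gap: 0.355
```

Call:
move_arm:
  deltas: [20, 0.3, 0, 0, 0, 0, 0, 20, 0, 0, 0, 0, 0, 0]

```text
t: 53.2
tcp_pos: [0.5394, 0.0548, 0.2106]
tool_rot: [-0.419, 0.57, 0.416, 0.572]
force: [-0.3, 0.3, 11.3]
finger_gap: 0.354
```

Call:
move_arm:
  deltas: [20, -4, 0, 0, 0, 0, 0, 20, -12, 0, 0, 0, 0, 0, 20, -20, 0, 0, 0, 0, 0, 20, 0, -6, -30, 0, 0, 0, 20, 0, -8, -45, 0, 0, 0, 20, 0, -7, -35, 0, 0, 0, 20, 20, -4, -20, 0, 0, 0, 20, 45, 0, 0, 0, 0, 0, 20, 48, 0, 0, 0, 0, 0, 20, 45, 0, 0, 0, 0, 0]

```text
t: 54.2
tcp_pos: [0.5216, -0.0768, 0.0848]
tool_rot: [-0.417, 0.571, 0.417, 0.571]
force: [0.1, -0.4, -7.8]
finger_gap: 0.355
```

Call:
move_arm:
  deltas: [20, 22, 0, 0, 0, 0, 0, 20, 8, 0, 0, 0, 0, 0, 20, 2, 0, 0, 0, 0, 0, 20, 0, 0, 0, 0, 0, 0]

```text
t: 54.6
tcp_pos: [0.5232, -0.0768, 0.0552]
tool_rot: [-0.418, 0.57, 0.417, 0.571]
force: [0.2, -0.8, -5.9]
finger_gap: 0.358
```

Call:
move_arm:
  deltas: [20, 5, 0, 0, 0, 0, 0, 20, 2.5, 0, 0, 0, 0, 0, 20, 0.5, 0, 0, 0, 0, 0, 20, 0, 0, 0, 0, 0, 0]

```text
t: 55.0
tcp_pos: [0.5224, -0.0766, 0.0469]
tool_rot: [-0.418, 0.571, 0.417, 0.571]
force: [-1.0, -0.3, -5.8]
finger_gap: 0.353
```

Call:
move_arm:
  deltas: [20, 0.6, 0, 0, 0, 0, 0, 20, 0, 0, 0, 0, 0, 0]

```text
t: 55.2
tcp_pos: [0.5225, -0.0766, 0.0467]
tool_rot: [-0.418, 0.571, 0.417, 0.571]
force: [-1.3, 0.4, 1.0]
finger_gap: 0.353
```

Call:
move_arm:
  deltas: [40, 0, 0, 0, 0, 0, 0, 65, 0, 0, 0, 0, 0, 0, 85, 0, 0, 0, 0, 0, 0, 85, 0, 0, 0, 0, 0, 0, 85, -25, 0, 0, 0, 0, 0, 85, -48, 0, 0, 0, 0, 0, 85, -50, 0, 0, 0, 0, 0, 85, -35, 3, 15, 0, 0, 0, 85, 0, 8, 42, 0, 0, 0, 85, 0, 8, 42, 0, 0, 0]

```text
t: 56.2
tcp_pos: [0.5353, 0.0238, 0.206]
tool_rot: [-0.418, 0.57, 0.416, 0.572]
force: [-0.0, 0.1, -0.3]
finger_gap: 0.995
```

Call:
move_arm:
  deltas: [85, 0, 5, 24, 0, 0, 0, 85, 0, 1.5, 6, 0, 0, 0, 85, 0, 0, 0, 0, 0, 0]

```text
t: 56.5
tcp_pos: [0.5368, 0.0548, 0.2038]
tool_rot: [-0.418, 0.57, 0.418, 0.57]
force: [-0.2, -0.4, 0.3]
finger_gap: 0.998
```

```bash
python3 snap.py wrist_21
python3 - <<'E'
from h import *
from station import manip
st=manip.sense(); d=dict(np.load("pics/wrist_21.npz"))
g=cv2.cvtColor(d["image"],cv2.COLOR_RGB2GRAY); b,l=blobs(g>190,20); 
for x in b: print(x[1:],ray(d,*x[2],.164).round(4))
print(delta(st,[.5375,.054,.106]),toolM(st)[:,0])
E
```

```text
56.5 [0.5368 0.0548 0.2038] [-0.16 -0.36  0.3 ] 0.998
([286, 194, 28, 49, 573], [296.5, 217.0]) [0.505  0.0556 0.164 ]
([328, 202, 15, 41, 315], [335.3, 223.9]) [0.5135 0.0716 0.164 ]
([302, 275, 25, 12, 228], [314.4, 280.7]) [0.538  0.0538 0.164 ]
([315, 298, 64, 57, 626], [351.2, 320.7]) [0.5644 0.0646 0.164 ]
[97.8 -0.6  0.4] [-2.82344951e-04 -5.83658318e-04 -9.99999790e-01]
```

View pics/wrist_21.png

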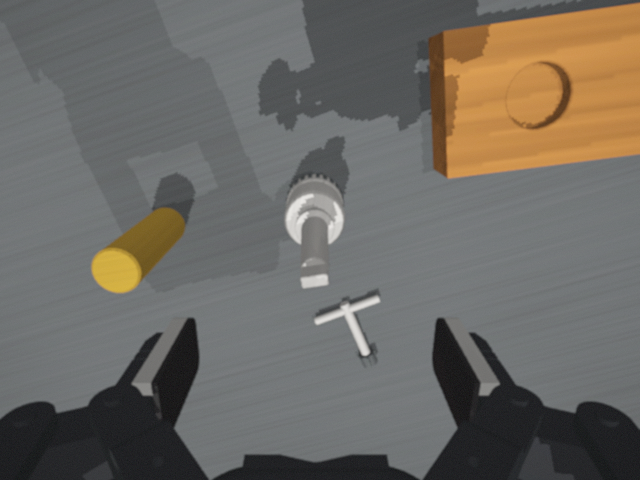

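Call:
move_arm:
  deltas: [45, 20, -0.6, 0.5, 0, 0, 0, 40, 35, 0, 0, 0, 0, 0, 40, 30, 0, 0, 0, 0, 0, 40, 12, 0, 0, 0, 0, 0, 40, 0, 0, 0, 0, 0, 0, 40, 0, 0, 0, 0, 0, 0, 5, 0, 0, 0, 0, 0, 0, 5, 0, 0, 0, 0, 0, 0, 5, 0, 0, 0, 0, 0, 0, 5, 0, 0, 0, 0, 0, 0]
  force: 50

```text
t: 57.55
tcp_pos: [0.5387, 0.054, 0.1083]
tool_rot: [-0.419, 0.57, 0.417, 0.571]
force: [-0.8, -1.8, 6.0]
finger_gap: 0.18
```

Call:
move_arm:
  deltas: [5, -1, 0, 0, 0, 0, 0, 5, -2, 0, 0, 0, 0, 0, 5, -3, 0, 0, 0, 0, 0, 5, -4, 0, 0, 0, 0, 0]

```text
t: 57.95
tcp_pos: [0.5362, 0.0549, 0.1159]
tool_rot: [-0.416, 0.572, 0.418, 0.57]
force: [0.5, -0.6, -9.2]
finger_gap: 0.176
```

Call:
move_arm:
  deltas: [5, -5, 0, 0, 0, 0, 0, 5, -6, 0, 0, 0, 0, 0, 5, -7, 0, 0, 0, 0, 0, 5, -8, 2, 4, 0, 0, 0, 5, -8, 4, 8, 0, 0, 0, 5, -7, 6, 11, 0, 0, 0, 5, -5, 7.5, 14, 0, 0, 0, 5, -3, 9, 17, 0, 0, 0, 5, -1, 9.5, 18, 0, 0, 0, 5, 0, 9.5, 18, 0, 0, 0]

```text
t: 58.95
tcp_pos: [0.5188, 0.1567, 0.1673]
tool_rot: [-0.417, 0.571, 0.418, 0.571]
force: [0.8, -0.8, -7.8]
finger_gap: 0.178
```

Call:
move_arm:
  deltas: [5, 0, 9, 17, 0, 0, 0, 5, 0, 7.5, 14, 0, 0, 0, 5, 0, 6.5, 12, 0, 0, 0, 5, 0, 5, 9.5, 0, 0, 0, 5, 0, 4, 7.5, 0, 0, 0, 5, 0, 2.5, 4.5, 0, 0, 0, 5, 0, 1.2, 1.5, 0, 0, 0, 5, 0, 0, 0, 0, 0, 0]

```text
t: 59.75
tcp_pos: [0.5056, 0.2281, 0.1668]
tool_rot: [-0.417, 0.571, 0.417, 0.571]
force: [0.5, -0.4, -7.9]
finger_gap: 0.18
```

```bash
python3 snap.py wrist_22 scene_22
python3 - <<'E'
from h import *
from station import manip
st=manip.sense(); print(st["tcp_pos"],toolM(st)[:,0],delta(st,[.5053,.2285,.15]))
s=dict(np.load("pics/scene_22.npz"));c=cv2.resize(s["image"][200:400,360:520],None,fx=4,fy=3,interpolation=cv2.INTER_CUBIC);cv2.imwrite("pics/crop22.png",c[:,:,::-1])
E
```

```text
59.75 [0.5056 0.2281 0.1668] [ 0.49 -0.38 -7.89] 0.18
[0.50581633 0.22777198 0.16687547] [-8.51729853e-05 -3.73231007e-04 -9.99999927e-01] [16.9  0.7  0.5]
```

View pics/crop22.png

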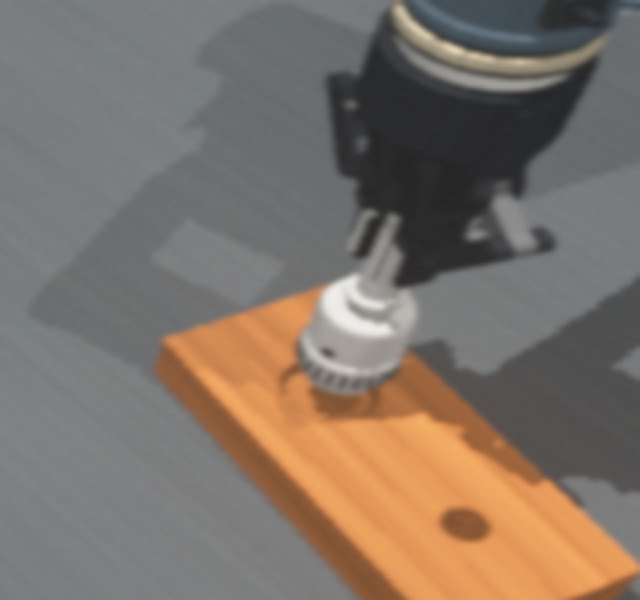

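View pics/wrist_22.png

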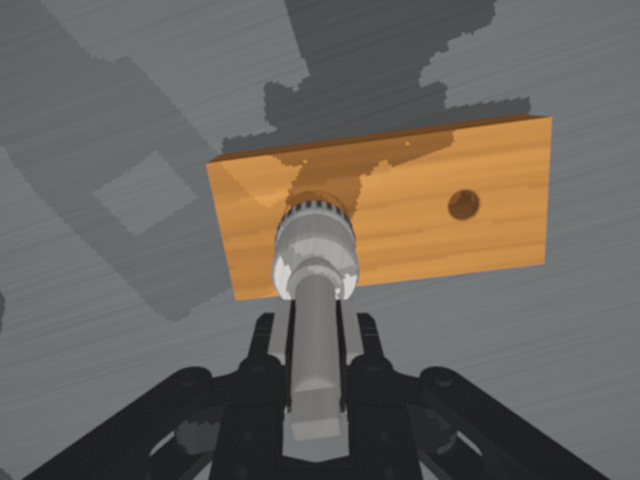

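Call:
move_arm:
  deltas: [5, 2, 0.6, 0.4, 0, 0, 0, 5, 4, 0, 0, 0, 0, 0, 5, 6, 0, 0, 0, 0, 0, 5, 6, 0, 0, 0, 0, 0, 5, 4, 0, 0, 0, 0, 0, 5, 2, 0, 0, 0, 0, 0]

```text
t: 60.45
tcp_pos: [0.5048, 0.2287, 0.1421]
tool_rot: [-0.417, 0.571, 0.418, 0.57]
force: [-0.3, 0.4, -8.9]
finger_gap: 0.18
```

Call:
move_arm:
  deltas: [5, 2, 0, 0, 0, 0, 0, 5, 1, 0, 0, 0, 0, 0, 5, 0, 0, 0, 0, 0, 0]

```text
t: 60.75
tcp_pos: [0.5052, 0.2289, 0.1399]
tool_rot: [-0.417, 0.571, 0.417, 0.571]
force: [0.1, -0.4, -7.7]
finger_gap: 0.176
```

Call:
move_arm:
  deltas: [5, 1.5, 0, 0, 0, 0, 0, 5, 1, 0, 0, 0, 0, 0, 5, 0.5, 0, 0, 0, 0, 0, 5, 0, 0, 0, 0, 0, 0]

```text
t: 61.15
tcp_pos: [0.5052, 0.2289, 0.1369]
tool_rot: [-0.417, 0.571, 0.417, 0.571]
force: [1.4, -0.5, -7.9]
finger_gap: 0.178
```

Call:
move_arm:
  deltas: [5, 0.7, 0, 0, 0, 0, 0, 5, 0.5, 0, 0, 0, 0, 0]

```text
t: 61.35
tcp_pos: [0.5055, 0.2289, 0.1365]
tool_rot: [-0.418, 0.571, 0.417, 0.571]
force: [-2.5, -0.8, 0.4]
finger_gap: 0.177
```

Call:
move_arm:
  deltas: [5, 0, 0, 0, 0, 0, 0, 30, 0, 0, 0, 0, 0, 0, 60, 0, 0, 0, 0, 0, 0, 85, 0, 0, 0, 0, 0, 0, 85, 0, 0, 0, 0, 0, 0, 85, -20, 0, 0, 0, 0, 0, 85, -40, 0, 0, 0, 0, 0, 85, -40, 0, 0, 0, 0, 0, 85, -30, 0, 0, 0, 0, 0, 85, 0, 0, 0, 0, 0, 0]

```text
t: 62.35
tcp_pos: [0.5083, 0.2297, 0.2708]
tool_rot: [-0.419, 0.567, 0.416, 0.574]
force: [0.1, -0.5, -0.0]
finger_gap: 0.994
```

```bash
python3 snap.py wrist_23 scene_23
python3 - <<'E'
from h import *
s=dict(np.load("pics/scene_23.npz"));c=cv2.resize(s["image"][140:400,190:520],None,fx=2.3,fy=2.3,interpolation=cv2.INTER_CUBIC);cv2.imwrite("pics/crop23.png",c[:,:,::-1])
E
```

```text
62.35 [0.5083 0.2297 0.2708] [ 0.11 -0.5  -0.04] 0.994
```

View pics/crop23.png

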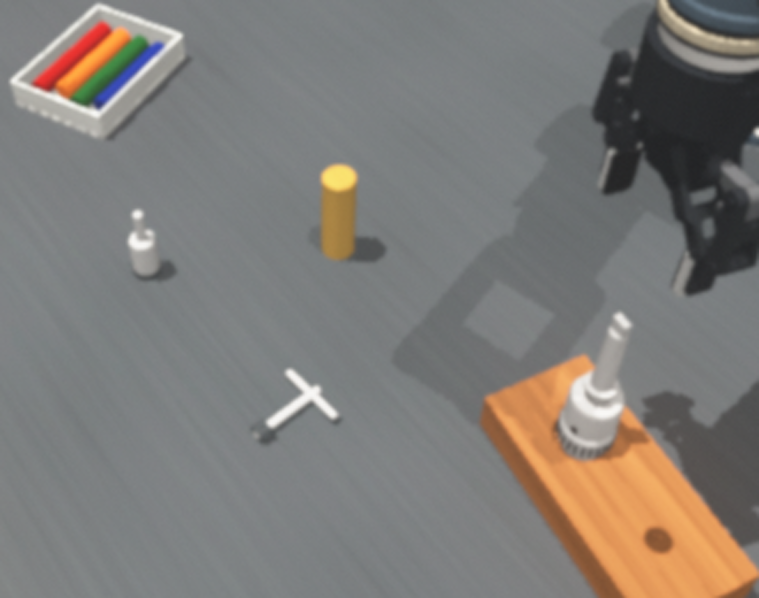

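View pics/wrist_23.png

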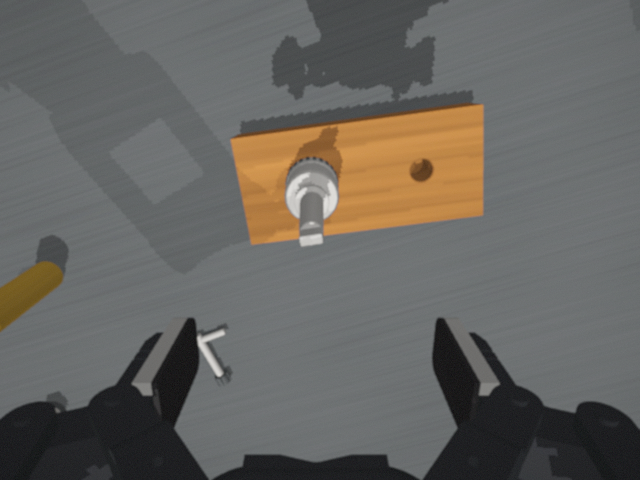

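Run:
```python
from h import *
s=dict(np.load("pics/wrist_23.npz"))
g=cv2.cvtColor(s["image"],cv2.COLOR_RGB2GRAY); b,l=blobs(g>185,15)
for x in b: print(x[1:],ray(s,*x[2],.192).round(4))
P=cloud(s)
# face points at chuck top height
m=np.zeros(g.shape,bool); m[150:225,280:345]=1
m&=abs(P[...,2]-.098)<.004
Q=P[m]; print(len(Q), np.median(Q[:,2]), (Q.min(0)+Q.max(0))/2)
A=np.c_[Q[:,:2],np.ones(len(Q))]; k=np.linalg.lstsq(A,Q[:,2],rcond=None)[0]; print("slope deg",np.degrees(k[:2]))
```

```text
([287, 173, 22, 44, 448], [295.5, 193.9]) [0.4753 0.2292 0.192 ]
([324, 181, 13, 37, 306], [329.8, 199.5]) [0.484 0.246 0.192]
([300, 234, 22, 11, 176], [310.8, 239.5]) [0.503 0.229 0.192]
([198, 332, 26, 44, 268], [209.6, 350.2]) [0.5537 0.1464 0.192 ]
1187 0.09750086164693841 [0.50214143 0.22910963 0.09698908]
slope deg [0.74099632 0.07324113]
```

The chuck's top face is at z ≈ 0.098 (expected 0.098) and tilts under 1°. The tang lies directly above the face centre. The chuck is upright in the well.

```bash
python3 -c "
from station import job,manip
print(manip.sense()['t'],job.sign_off())"
```

```text
the job is handed in; nothing more can be done
62.45 None
```

The arbor is wedged in the chuck, and the chuck stands nose down and upright in the block's well. I signed off at t = 62.5 s of the 72 s allowed, but it took three fits rather than one.

**How the fits went:**
- **First:** I pushed to about 15 N with the bar. The chuck held at first, then came off while I was lifting and moving it quickly. It landed standing on the bench, shifted about 6 mm.
- **Second:** I pushed to about 17 N, but the taper did not hold and the chuck stayed on the bench.
- **Third:** I centred it with almost no sideways force, set it in at about 3 N and let go. I then pushed it home with the bar to about 17.6 N. It held through a gentle lift of about 8–9 N and was set in the well.

Each fit was a slow push with the bar's end rather than a tap. No measured push went above 18 N.

**Last checks:**
- **Chuck:** its top face is at z = 0.0975 m (expected 0.098 m), tilted under 1°. The tang is in line with it, and the collar is still seated.
- **Bar:** it stands upright on the bench, about 120 mm from where it started.
- **Bystanders:** the tray, chuck key and core drill look unmoved in the pictures; I did not measure their positions again.
- **Gripper:** it is open and clear of everything.

The chuck's fall after the first fit may count against the result. I could not check the taper for bruising, beyond those pushes staying under the 22 N limit.

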